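Make up the specimen carrier for the porter

TASK

Lift the blue specimen carrier by its handle off the steel stand, keeping it level, and set it down squarely in the middle of the green mat. Then stand every red-capped specimen jar upright in a well of its own in the carrier, and stand the yellow route card upright in the pocket on the carrier's end, each fully down. Once everything is in, press the red call button fully to call the porter; leave the other desk things where they are.

Things in the scene. Friction and masses are not known exactly. Their poses are not given: they have to be found in the camera images.
- handle (a point): Middle of the white handle bar of the blue specimen carrier: bar 16 x 16 mm in section, 94 mm long along the carrier's x, its centre 112 mm above the carrier's underside; 72 mm clear between its two upright legs (legs 16 mm wide in y), open space under it. Same axes as the carrier. This is where the carrier is lifted.
- carrier: Blue carrier (0.45 kg, loose, on the stand at first, empty). Origin: centre of its underside. Tray 138 mm (x) x 170 mm (y), walls 38 mm high. Two rows of three wells, one row each side of the handle: each 39 x 39 mm inside, centred at x = -45, 0, 45 mm and y = 62 or -62 mm, floor 4 mm above the underside. The card pocket juts out of its -x end to x = -85 mm (robot's side at first).
- pocket (a point): Centre of the floor of the card pocket on the carrier's -x end (carrier x = -73.5 mm, y = 0, 4 mm above its underside). The pocket is a slot 9 mm wide along the carrier's x and 62 mm long along its y, 32 mm deep, with a flared front lip; the handle leg (16 mm wide, up to the bar) stands 29 mm behind the slot, beyond the 38 mm high tray wall: open the fingers only a little there.
- stand: Low steel stand on four legs (fixed), 194 x 202 mm, its plate 70 mm above the desk with an 8 mm raised edge; origin on the desk under its centre. The carrier stands on it at the start with axes parallel to the stand's.
- mat: Square green collection mat, 240 x 240 mm, 3 mm thick, fixed on the desk; origin at the centre of its underside, x and y along its sides.
- holder: Small wooden card holder (fixed), 44 mm (x) x 90 mm (y) x 30 mm high; origin at the centre of its underside; a slot 8 mm wide along x and 64 mm long along y, 22 mm deep, holds the route card on edge.
- card_mid (a point): Centre of the yellow route card: a stiff plate 5 mm thick (its x), 54 mm wide (its y), 90 mm tall (its z, 45 mm above and below this point), 25 g; starts standing in the wooden holder, its foot 8 mm above the desk. Either face may be to the front.
- jar0_mid (a point): Centre of a specimen jar: white labelled body 34 mm in diameter, red screw cap 36 mm in diameter and 18 mm high at the top; 76 mm tall in all (38 mm above and below this point), about 60 g; z up its axis. Stands loose on the desk. Not every jar is there at every start.
- jar1_mid (a point): Centre of a specimen jar: white labelled body 34 mm in diameter, red screw cap 36 mm in diameter and 18 mm high at the top; 76 mm tall in all (38 mm above and below this point), about 60 g; z up its axis. Stands loose on the desk. Not every jar is there at every start.
- jar2_mid (a point): Centre of a specimen jar: white labelled body 34 mm in diameter, red screw cap 36 mm in diameter and 18 mm high at the top; 76 mm tall in all (38 mm above and below this point), about 60 g; z up its axis. Stands loose on the desk. Not every jar is there at every start.
- jar3_mid (a point): Centre of a specimen jar: white labelled body 34 mm in diameter, red screw cap 36 mm in diameter and 18 mm high at the top; 76 mm tall in all (38 mm above and below this point), about 60 g; z up its axis. Stands loose on the desk. Not every jar is there at every start.
- jar4_mid (a point): Centre of a specimen jar: white labelled body 34 mm in diameter, red screw cap 36 mm in diameter and 18 mm high at the top; 76 mm tall in all (38 mm above and below this point), about 60 g; z up its axis. Stands loose on the desk. Not every jar is there at every start.
- call_top (a point): Centre of the top face of the red porter call button, 40 mm in diameter, about 18 mm above the desk in a black round base 56 mm across.
- call (a joint): Travel of the call button, m: 0 up, 0.006 fully down; spring-loaded, about 5 N when fully down.
- stamp: Blue rubber stamp with a knob, 42 mm foot, 80 mm tall; origin under its foot. Bystander.
- glue: White glue bottle, 36 mm in diameter, 96 mm tall, no red cap; origin under it. Bystander.
- pencup: Black pen cup, 76 mm in diameter, pens up to 140 mm; origin under it. Bystander.
- stapler: Stapler, 130 mm long (x), 34 mm wide, 57 mm tall; origin under it. Bystander.
- punch: Hole punch, 75 x 115 mm, 62 mm tall; origin under it. Bystander.
- tape: Tape dispenser, 55 x 130 mm, 80 mm tall; origin under it. Bystander.
There are look-alikes about, which are no part of the job. What is shaped like the part that bears jar0_mid but turquoise is not meant.

How it is judged (in metres and radians):
On the way, in this order (a step that is already met when the one before it is completed fails the run):
1. the carrier is lifted clear of the stand (z of carrier in the frame of stand above 0.09 m), for 0.1 s.
2. the carrier stands level and released in the middle of the mat, square to it (horizontal distance between carrier and mat below 0.04 m and height (world z) of carrier below 0.008 m and angle between carrier's own z axis and vertical below 0.05 rad and angle between the x axis of carrier and the x axis of mat, either way round below 0.25 rad and contact force between carrier and the fingers below 0.2 N), for 0.2 s.
3. every jar present stands in a well and the route card stands in the pocket, the carrier still on the mat ((y of jar0_mid in the frame of carrier between 0.052 and 0.072 m or y of jar0_mid in the frame of carrier between -0.072 and -0.052 m) and x of jar0_mid in the frame of carrier between -0.055 and 0.055 m and z of jar0_mid in the frame of carrier between 0.034 and 0.048 m and angle between each of jar0_mid, jar1_mid, jar2_mid, jar3_mid, jar4_mid's own z axis and vertical below 0.2 rad and (y of jar1_mid in the frame of carrier between 0.052 and 0.072 m or y of jar1_mid in the frame of carrier between -0.072 and -0.052 m) and x of jar1_mid in the frame of carrier between -0.055 and 0.055 m and z of jar1_mid in the frame of carrier between 0.034 and 0.048 m and (y of jar2_mid in the frame of carrier between 0.052 and 0.072 m or y of jar2_mid in the frame of carrier between -0.072 and -0.052 m) and x of jar2_mid in the frame of carrier between -0.055 and 0.055 m and z of jar2_mid in the frame of carrier between 0.034 and 0.048 m and (y of jar3_mid in the frame of carrier between 0.052 and 0.072 m or y of jar3_mid in the frame of carrier between -0.072 and -0.052 m) and x of jar3_mid in the frame of carrier between -0.055 and 0.055 m and z of jar3_mid in the frame of carrier between 0.034 and 0.048 m and (y of jar4_mid in the frame of carrier between 0.052 and 0.072 m or y of jar4_mid in the frame of carrier between -0.072 and -0.052 m) and x of jar4_mid in the frame of carrier between -0.055 and 0.055 m and z of jar4_mid in the frame of carrier between 0.034 and 0.048 m and horizontal distance between card_mid and pocket below 0.012 m and z of card_mid in the frame of carrier between 0.04 and 0.056 m and angle between card_mid's own z axis and vertical below 0.25 rad and horizontal distance between carrier and mat below 0.04 m and height (world z) of carrier below 0.008 m and angle between carrier's own z axis and vertical below 0.05 rad and angle between the x axis of carrier and the x axis of mat, either way round below 0.25 rad), for 0.2 s.
4. the call button is pressed fully (value of joint call above 0.0045 m), for 0.04 s.
At the end, for the whole second after the job is handed in: Carrier level on the mat, within 40 mm of its centre and 0.25 rad of square; every jar present upright (0.2 rad) on the floor of a well (10 mm of its centre); card down in the pocket (12 mm, 0.25 rad of upright); button back up; carrier at rest (all of step 3 and linear speed of carrier below 0.01 m/s and value of joint call below 0.002 m); the robot touches nothing.
It fails at once if the carrier is tipped (more than 0.5 rad from level) (angle between carrier's own z axis and vertical above 0.5 rad).
It fails at once if one of the other desk things is pushed away or knocked over (more than 40 mm) (distance of any of stamp, glue, pencup, stapler, punch, tape from where it was at the start of the episode above 0.04 m).
It fails at once if one of the other desk things is tipped over (angle between any of stamp, glue, pencup, stapler, punch, tape's own z axis and vertical above 0.6 rad).
Of jar0, jar1, jar2, jar3, jar4 only 3 to 5 are there at a start; the rules pass over those that are not, and their reading is None.
At some moment in a run one of carrier may be knocked a few centimetres aside while the robot is not near it.
It also fails if it takes over 210 s, if anything falls off the work surface, if the arm or the gripper's body presses on something with over 40 N, if the wrist force passes 120 N, or if a joint passes its speed limit or range.

ROBOT

A 6-joint arm with a two-finger parallel gripper is mounted at the origin on the work surface. World frame = base frame: x ahead of the robot, y to its left, z up, the work surface at z = 0. Lengths are in mm, angles in rad, forces in N, time in s.
With the tool pointing down it reaches from about 275 to 750 mm from the base axis. Payload 10.2 kg.
Tool frame: the origin (TCP) lies between the finger pads; the fingertips stand ctrl.tips_ahead ahead of it and the grasp point (between the pads) lies 8 mm behind it (ctrl.tips_ahead is the distance from the TCP to the fingertips, in mm); z points along the fingers, y is the direction in which the jaws open and shut (so a half turn about z gives the same grasp; the last joint's range is limited). The gripper opens to 85 mm and grips with 20 to 120 N. Pads are 22 mm wide; open, the fingers measure 114 mm over their backs; the gripper's body (76 mm by 85 mm) begins 54 mm behind the grasp point. The pads swing forward as they close: fully open they stand 13 mm farther back than shut.
Start: joints at [-1.362, 0.313, 1.498, -0, 1.331, -0.223], TCP at [219.704, -476.824, 242.294] pointing down, gripper open.
Joint ranges: [-2.94, 2.94], [-0.97, 2.17], [0.19, 2.56], [-1.23, 4.37], [0.02, 3.11], [-2.88, 2.88]. Speed limits (rad/s): [2.39, 2.39, 3.01, 3.14, 3.14, 3.14].

INTERFACE

Orientations are given as a unit quaternion [w, x, y, z].
In Python, from rig import ctrl gives the robot as it stands. The module is installed in compiled form; this text tells all that it offers.
- The arm moves only by the tool move_arm, never from a script. Its argument "motion" is a list of rows, each an object with "offset": the shift along the tool's x, y, z in m, a list of three; "angular": the turn, a rotation vector about the tool's x, y, z in degrees, a list of three; "jaw": the finger opening in m, from 0 to 0.0854. In form: [{"offset": [tx, ty, tz], "angular": [ax, ay, az], "jaw": jaw}, ...]. A call has 1 to 5 rows; each row is the pose to reach, as a shift and turn from the pose commanded when the call began, along the tool's axes at that moment; what a row does not reach only later rows make up. A row lasts 1/8 s, in which the tool goes at most 62.5 mm and 10.7 degrees, less where a joint would pass 70% of its speed; a pose out of reach is approached as far as the arm can. A call with a gripper value outside its range is refused whole. The fingers move at their own pace and stop on an object; "squeeze" is the grip in N (left out, the last holds). Time passes only in rows, so rows that repeat a pose let the fingers close. It gives the time, the measured TCP pose, the force and the opening at its end, in the units of the state.
- ctrl.sense(): the state, without advancing time (a new reading comes with each control period).
- ctrl.capture(name): name is "scene" or "top" or "wrist"; returns a dict with "img" (384x512x3 uint8, red, green, blue), "intrinsics" (3x3 intrinsics, pixels), "k1" (the pictures are not rectified: a ray, as slopes to the right and down, at radius r is drawn at 1 + k1 r^2 times it, then the intrinsics apply), "rvec" (rotation vector, rad) and "tvec" (3), from world to camera coordinates, as OpenCV has them. Camera axes: x right, y down, z forward; pixel columns grow to the right and rows downward; lengths in mm; the calibration is good to about 2 mm. A picture is of the moment at which its call begins. There is no depth.
- ctrl.finish_job(): hands the job in, once; it reports no verdict.
The state is a dict: "time_s": time; "joints": joint angles; "dq": joint speeds; "tau": joint torques, N m; "eef_pos": TCP position; "ee_rot": TCP orientation; "force": force on the tool from outside, world axes, zero at the start; "wrist_torque": the same for the moment, N m; "grip_width": opening from 0.0 (shut) to 1.0 (fully open).
Only numpy, scipy, OpenCV 4.12 (cv2) and the standard library are available. Lean on these libraries where they do the work, as an engineer would, in place of code of your own. Each camera call takes 0.05 s, during which the arm holds its last target. There are 200 camera calls.

## Working session

There is one attempt and no reset: what is moved stays moved. The work goes in short steps, Python scripts to look and compute and a tool call to move; the robot and the scene stay as the last step left them, time stands still between calls to the robot, and variables do not carry over. Pictures are saved under pics/ and viewed, about 12 in all and at most 16, crops included, and the job is handed in when it is done.

Besides the shell and the picture viewer there is one more tool, called after "Call:" in YAML: its name, and indented under it one key for each argument. move_arm: Moves the arm, as the interface text tells. Its arguments: {"type":"object","properties":{"motion":{"type":"array","items":{"type":"object","properties":{"offset":{"type":"array","items":{"type":"number"}},"angular":{"type":"array","items":{"type":"number"}},"jaw":{"type":"number"}}}},"squeeze":{"type":"number"}},"required":["motion"]}

```bash
mkdir -p pics
cat > h.py <<'E'
import numpy as np,cv2
from rig import ctrl
def cap(n):
    c=ctrl.capture(n); c['R']=cv2.Rodrigues(np.array(c['rvec'],float))[0]; c['t']=np.array(c['tvec'],float).ravel()
    c['K']=np.array(c['intrinsics'],float); return c
def save(c,f): cv2.imwrite('pics/'+f,c['img'][:,:,::-1])
def ray(c,uv):
    K=c['K']; uv=np.atleast_2d(np.array(uv,float))
    d=np.array([c['k1'],0,0,0,0],float)
    s=cv2.undistortPoints(uv.reshape(-1,1,2),K,d).reshape(-1,2)
    v=np.c_[s,np.ones(len(s))]@c['R']
    return -c['R'].T@c['t'],v
def plane(c,uv,z):
    o,v=ray(c,uv); return o+v*((z-o[2])/v[:,2])[:,None]
def proj(c,P):
    return cv2.projectPoints(np.atleast_2d(np.array(P,float)),c['R'],c['t'],c['K'],np.array([c['k1'],0,0,0,0],float))[0].reshape(-1,2)
E
python3 - <<'E'
from h import *
print(ctrl.sense(),ctrl.tips_ahead)
for n in('scene','top'):
    c=cap(n); save(c,n+'0.png'); np.save(n+'0.npy',c,allow_pickle=True); print(n,-c['R'].T@c['t'],c['R'][2],c['K'][0,0],c['k1'])
E
```

```text
{'time_s': 0.0, 'joints': array([-1.36239466e+00,  3.13447707e-01,  1.49846057e+00,  1.58436298e-05,
        1.33103101e+00, -2.23380971e-01]), 'dq': array([ 0.00010391,  0.00099007, -0.00199239, -0.00116815,  0.00149272,
       -0.00114638]), 'tau': array([ 4.25791077e-04, -4.12262070e+01, -2.59743011e+01, -1.02904498e-04,
        4.16356634e-03, -2.61837221e-05]), 'eef_pos': array([ 219.65421666, -476.55619358,  241.72741162]), 'ee_rot': array([-6.73239022e-04,  9.76786029e-01,  2.14216248e-01,  1.27365702e-05]), 'force': array([-0.21675743, -1.05281267,  0.63006073]), 'wrist_torque': array([-0.03495197, -0.00447272, -0.02000952]), 'grip_width': 0.9984444809341808} 11.0
scene [1090.29617579 -301.10577494  757.97158778] [-0.59695364  0.39778119 -0.69671836] 353.57643486117826 -0.004023007937571012
top [ 334.34572705   34.84649467 1181.17783786] [ 0.20337195  0.03491875 -0.97847868] 374.41714100126 -0.044627591219970314
```

View pics/top0.png

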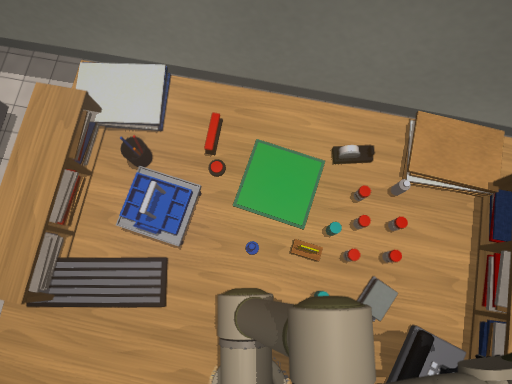

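View pics/scene0.png

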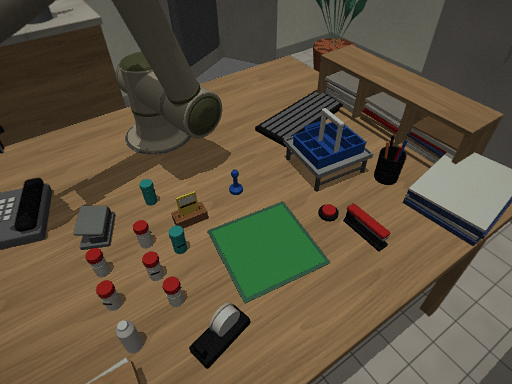

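Top view shows five red-capped jars at (364,192), (364,221), (400,223), (354,255) and (395,256). There are two turquoise decoys at (334,228) and (320,294), and the glue at (402,187). The mat is near (279,183), the button at (217,168), the carrier at (158,205) and the card holder at (306,250).

```bash
cat >> h.py <<'E'
def masks(img):
    h=cv2.cvtColor(img,cv2.COLOR_RGB2HSV); H,S,V=[h[...,i].astype(int) for i in range(3)]
    return dict(red=((H<6)|(H>174))&(S>170)&(V>70), green=(H>50)&(H<75)&(S>120), blue=(H>100)&(H<125)&(S>130)&(V>60),
      yellow=(H>24)&(H<34)&(S>150)&(V>100), white=(S<40)&(V>180), teal=(H>80)&(H<97)&(S>120))
def blobs(m,amin=20):
    n,l,s,ce=cv2.connectedComponentsWithStats(m.astype(np.uint8))
    return [(ce[i],s[i],l==i) for i in range(1,n) if s[i,4]>=amin]
def rect(P): # xy points -> centre,size,angle
    return cv2.minAreaRect(np.array(P[:,:2],np.float32))
def pts(b): return np.argwhere(b)[:,::-1].astype(float)
E
python3 - <<'E'
from h import *
for n in('top','scene'):
    c=np.load(n+'0.npy',allow_pickle=True).item(); m=masks(c['img'])
    print(n)
    for ce,s,b in blobs(m['red']): print(' red',ce.round(1),s[2:],'z67',plane(c,ce,67)[0].round(1),'z16',plane(c,ce,16)[0].round(1))
    for ce,s,b in blobs(m['green'],500): print(' mat',rect(plane(c,pts(b),3)))
    for ce,s,b in blobs(m['yellow'],8): print(' yel',ce.round(1),s[2:],rect(plane(c,pts(b),98)),rect(plane(c,pts(b),70)))
    for ce,s,b in blobs(m['blue'],60): print(' blue',ce.round(1),s[2:],rect(plane(c,pts(b),108)))
    for ce,s,b in blobs(m['white'],40):
        print(' white',ce.round(1),s[2:],rect(plane(c,pts(b),190)))
    for ce,s,b in blobs(m['teal'],20): print(' teal',ce.round(1),plane(c,ce,67)[0].round(1))
c=np.load('top0.npy',allow_pickle=True).item()
a=cv2.resize(c['img'][155:260,105:215],None,fx=5,fy=5,interpolation=cv2.INTER_CUBIC)
cv2.imwrite('pics/crop1.png',a[:,:,::-1])
E
```

```text
top
 red [211.9 131.2] [ 15  37 288] z67 [744.4 262.5  67. ] z16 [763.1 273.   16. ]
 red [216.2 166.2] [ 12  11 105] z67 [634.5 224.6  67. ] z16 [648.2 233.2  16. ]
 red [364.4 190.7] [12 11 98] z67 [ 645.  -237.6   67. ] z16 [ 659.2 -250.1   16. ]
 red [364.  220.2] [ 11  11 100] z67 [ 554.3 -248.6   67. ] z16 [ 564.3 -261.6   16. ]
 red [401. 222.] [ 13  11 106] z67 [ 570.2 -360.2   67. ] z16 [ 581.  -378.3   16. ]
 red [494.  237.7] [14 14 44] z67 [ 576.2 -648.6   67. ] z16 [ 587.3 -679.9   16. ]
 red [353.5 254.2] [ 12  12 110] z67 [ 447.7 -231.4   67. ] z16 [ 452.9 -243.6   16. ]
 red [395.1 255.4] [ 13  12 114] z67 [ 467.3 -354.4   67. ] z16 [ 473.3 -372.2   16. ]
 red [496.4 268.6] [  6  44 139] z67 [ 484.5 -662.3   67. ] z16 [ 491.4 -694.2   16. ]
 red [485.2 297.8] [ 3 18 30] z67 [ 393.6 -634.7   67. ] z16 [ 396.3 -665.4   16. ]
 mat ((636.8045043945312, 22.765480041503906), (221.3837432861328, 221.17807006835938), 82.34854888916016)
 yel [309.4 247.9] [18  7 32] ((438.1550598144531, -96.42251586914062), (51.57642364501953, 4.568914890289307), 82.41442108154297) ((440.83850
[... 1920 characters left out ...]
.7] [19  8 19] ((441.8354797363281, -94.60063934326172), (50.50246810913086, 3.206984043121338), 83.72093200683594) ((414.3238525390625, -85.83943939208984), (52.64508819580078, 3.343050241470337), 83.72093200683594)
 blue [325.  141.1] [ 73  39 672] ((474.8085632324219, 371.4731750488281), (175.31016540527344, 160.3835906982422), 83.06958770751953)
 blue [235.4 188.3] [14  9 84] ((505.76580810546875, 21.82476043701172), (34.51045608520508, 30.082433700561523), 54.735713958740234)
 blue [497.2 217.6] [29 38 66] ((952.634033203125, 488.5147399902344), (4.544676780700684, 167.86302185058594), 8.4899320602417)
 teal [148.  191.4] [ 340.  -164.1   67. ]
 teal [177.7 238.8] [ 538.3 -167.7   67. ]
```

View pics/crop1.png

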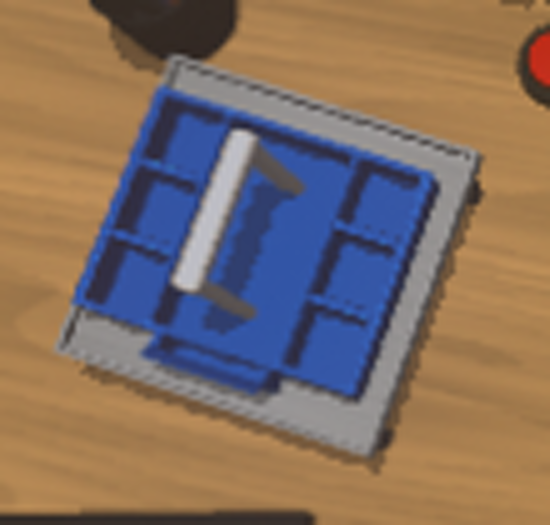

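Mat is at (638,25) with yaw about -7.6°, and the carrier handle at (482,369), yaw about -7.5°. Moving to a point above the handle.

Call:
move_arm:
  motion:
    - {"offset":[0.04,-0.045,-0.01],"angular":[0,0,6.5],"jaw":0.085}
    - {"offset":[0.08,-0.09,-0.02],"angular":[0,0,13],"jaw":0.085}
    - {"offset":[0.12,-0.134,-0.03],"angular":[0,0,19.5],"jaw":0.085}
    - {"offset":[0.16,-0.178,-0.03],"angular":[0,0,26],"jaw":0.085}
    - {"offset":[0.2,-0.223,-0.03],"angular":[0,0,32.2],"jaw":0.085}

```text
time_s: 0.72
eef_pos: [308.1, -188.7, 272.2]
ee_rot: [-0.0, 0.998, -0.067, 0.0]
force: [1.0, -0.3, -0.6]
grip_width: 0.997
```

Call:
move_arm:
  motion:
    - {"offset":[0.01,-0.058,0],"jaw":0.085}
    - {"offset":[0.02,-0.116,0],"jaw":0.085}
    - {"offset":[0.03,-0.174,0],"jaw":0.085}
    - {"offset":[0.04,-0.232,0],"jaw":0.085}
    - {"offset":[0.05,-0.289,0],"jaw":0.085}

```text
schema error: expected keys offset, angular, jaw
```

Call:
move_arm:
  motion:
    - {"offset":[0.01,-0.058,0],"jaw":0.085}
    - {"offset":[0.02,-0.116,0],"jaw":0.085}
    - {"offset":[0.03,-0.174,0],"jaw":0.085}
    - {"offset":[0.035,-0.2,0],"jaw":0.085}
    - {"offset":[0.035,-0.2,0],"jaw":0.085}

```text
schema error: expected keys offset, angular, jaw
```

```bash
cat >> h.py <<'E'
def yaw():
    w,x,y,z=ctrl.sense()['ee_rot']; return 2*np.degrees(np.arctan2(y,x))
def to(x,y,z=None):
    p=ctrl.sense()['eef_pos']; t=np.radians(yaw()); d=np.array([x,y])-p[:2]
    print('to',(x,y,z),'off',(d@[np.cos(t),np.sin(t)]).round(1),(d@[np.sin(t),-np.cos(t)]).round(1),None if z is None else round(p[2]-z,1))
def st():
    s=ctrl.sense(); print('t',round(s['time_s'],2),s['eef_pos'].round(1),'yaw',round(yaw(),2),'F',s['force'].round(1),'g',round(s['grip_width'],3))
E
python3 - <<'E'
from h import *
st(); to(482.5,369,176)
c=cap('wrist'); save(c,'w1.png'); print(proj(c,[[482.5,369,190],[529,363,190],[436,375,190]]))
E
```

```text
t 0.72 [ 308.1 -188.7  272.2] yaw -7.71 F [ 1.  -0.3 -0.6] g 0.997
to (482.5, 369, 176) off 98.0 -576.1 96.2
[[-226.25938953  130.10530475]
 [-182.66932671  102.83145243]
 [-245.62940731  165.77310666]]
```

View pics/w1.png

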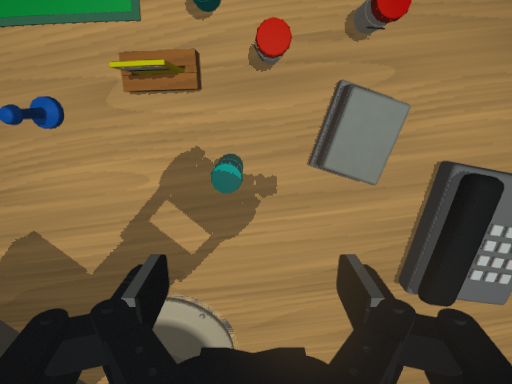

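The wrist view shows the holder and card at (150,65), a jar at (273,37) and a teal decoy at (228,173). The later moves were refused because every row needs all three keys, so I'm redoing them.

Call:
move_arm:
  motion:
    - {"offset":[0.01,-0.058,0],"angular":[0,0,0],"jaw":0.085}
    - {"offset":[0.02,-0.116,0],"angular":[0,0,0],"jaw":0.085}
    - {"offset":[0.03,-0.174,0],"angular":[0,0,0],"jaw":0.085}
    - {"offset":[0.04,-0.232,0],"angular":[0,0,0],"jaw":0.085}
    - {"offset":[0.05,-0.289,0],"angular":[0,0,0],"jaw":0.085}

```text
time_s: 1.4
eef_pos: [395.3, 91.5, 272.3]
ee_rot: [0.0, 0.998, -0.065, 0.0]
force: [1.5, -1.1, -0.1]
grip_width: 0.993
```

Call:
move_arm:
  motion:
    - {"offset":[0.01,-0.058,0],"angular":[0,0,0],"jaw":0.085}
    - {"offset":[0.02,-0.116,0],"angular":[0,0,0],"jaw":0.085}
    - {"offset":[0.03,-0.174,0],"angular":[0,0,0],"jaw":0.085}
    - {"offset":[0.035,-0.2,0],"angular":[0,0,0],"jaw":0.085}
    - {"offset":[0.035,-0.2,0],"angular":[0,0,0],"jaw":0.085}

```text
time_s: 2.02
eef_pos: [455.7, 284.3, 271.4]
ee_rot: [0.0, 0.998, -0.064, -0.001]
force: [-0.1, -0.3, 0.2]
grip_width: 0.993
```

Run:
```python
from h import *
st(); to(482.5,369,176)
c=cap('wrist'); save(c,'w2.png'); print(proj(c,[[482.5,369,190],[529,363,190],[436,375,190]]))
for ce,s,b in blobs(masks(c['img'])['white'],100): print(ce,s,rect(plane(c,pts(b),190)))
```

```text
t 2.02 [455.7 284.3 271.4] yaw -7.32 F [-0.1 -0.3  0.2] g 0.993
to (482.5, 369, 176) off 15.8 -87.4 95.4
[[136.08604817 192.0616656 ]
 [128.42372106 128.97319955]
 [143.30433795 247.63840926]]
[224.53787879  78.59090909] [184  78  74   3 132] ((552.9678955078125, 292.708740234375), (49.34720993041992, 1.2874221801757812), 82.4130630493164)
[130.18333333 172.55448718] [ 117  129   28   96 1560] ((493.14862060546875, 370.1119689941406), (13.752647399902344, 73.1954116821289), 83.39326477050781)
```

View pics/w2.png

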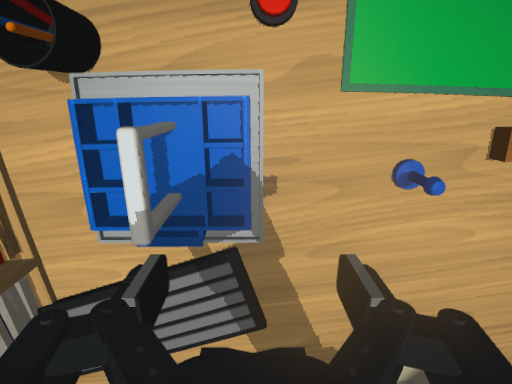

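The wrist view confirms the handle, from (127,130) to (143,245), as predicted. Going down to grasp.

Call:
move_arm:
  motion:
    - {"offset":[0.008,-0.044,0],"angular":[0,0,0],"jaw":0.085}
    - {"offset":[0.016,-0.087,0.0],"angular":[0,0,0],"jaw":0.085}
    - {"offset":[0.016,-0.087,0.04],"angular":[0,0,0],"jaw":0.07}
    - {"offset":[0.016,-0.087,0.09],"angular":[0,0,0],"jaw":0.06}
    - {"offset":[0.016,-0.087,0.095],"angular":[0,0,0],"jaw":0.05}

```text
time_s: 2.7
eef_pos: [481.8, 365.7, 174.7]
ee_rot: [0.002, 0.998, -0.066, -0.003]
force: [0.7, -0.3, 1.4]
grip_width: 0.59
```

Call:
move_arm:
  motion:
    - {"offset":[0,0,0],"angular":[0,0,0],"jaw":0.03}
    - {"offset":[0,0,0],"angular":[0,0,0],"jaw":0.0}
    - {"offset":[0,0,0],"angular":[0,0,0],"jaw":0.0}
    - {"offset":[0,0,0],"angular":[0,0,0],"jaw":0.0}
    - {"offset":[0,0,0],"angular":[0,0,0],"jaw":0.0}
  squeeze: 70

```text
time_s: 3.32
eef_pos: [484.1, 367.9, 180.3]
ee_rot: [-0.001, 0.998, -0.065, 0.002]
force: [-0.3, 0.3, 8.1]
grip_width: 0.169
```

Call:
move_arm:
  motion:
    - {"offset":[0,0,0],"angular":[0,0,0],"jaw":0.0}
    - {"offset":[0,0,-0.01],"angular":[0,0,0],"jaw":0.0}
    - {"offset":[0,0,-0.03],"angular":[0,0,0],"jaw":0.0}
    - {"offset":[0,0,-0.05],"angular":[0,0,0],"jaw":0.0}
    - {"offset":[0,0,-0.06],"angular":[0,0,0],"jaw":0.0}

```text
time_s: 3.95
eef_pos: [483.0, 367.4, 238.6]
ee_rot: [-0.0, 0.998, -0.065, 0.0]
force: [0.7, -0.7, -4.6]
grip_width: 0.167
```

Run:
```python
from h import *
st(); to(638,25,110)
c=cap('scene')
for ce,s,b in blobs(masks(c['img'])['blue'],60): print(ce,s)
save(c,'s2.png')
```

```text
t 3.95 [483.  367.4 238.6] yaw -7.46 F [ 0.7 -0.7 -4.6] g 0.167
to (638, 25, 110) off 198.1 319.4 128.6
[312.10588235 110.50588235] [305 106  16  12  85]
[328.76779026 127.80149813] [293 109  76  35 534]
[235.51764706 188.29411765] [229 184  14   9  85]
```

View pics/s2.png

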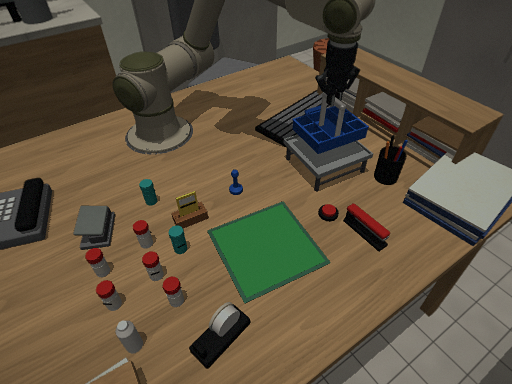

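The carrier is lifted level, with its underside at about z = 128. Moving it over the mat.

Call:
move_arm:
  motion:
    - {"offset":[0.013,0.021,-0.01],"angular":[0,0,0],"jaw":0.0}
    - {"offset":[0.036,0.058,-0.01],"angular":[0,0,0],"jaw":0.0}
    - {"offset":[0.06,0.097,-0.01],"angular":[0,0,0],"jaw":0.0}
    - {"offset":[0.086,0.138,-0.01],"angular":[0,0,0],"jaw":0.0}
    - {"offset":[0.11,0.178,-0.01],"angular":[0,0,0],"jaw":0.0}

```text
time_s: 4.62
eef_pos: [569.1, 175.1, 246.6]
ee_rot: [0.0, 0.998, -0.065, -0.001]
force: [0.4, 0.7, -4.2]
grip_width: 0.172
```

Call:
move_arm:
  motion:
    - {"offset":[0.024,0.04,0],"angular":[0,0,0],"jaw":0.0}
    - {"offset":[0.048,0.078,0.01],"angular":[0,0,0],"jaw":0.0}
    - {"offset":[0.07,0.113,0.02],"angular":[0,0,0],"jaw":0.0}
    - {"offset":[0.084,0.136,0.035],"angular":[0,0,0],"jaw":0.0}
    - {"offset":[0.088,0.141,0.05],"angular":[0,0,0],"jaw":0.0}

```text
time_s: 5.25
eef_pos: [638.0, 24.2, 195.6]
ee_rot: [-0.0, 0.998, -0.066, -0.001]
force: [0.3, 0.2, -4.6]
grip_width: 0.172
```

Call:
move_arm:
  motion:
    - {"offset":[0,0,0.02],"angular":[0,0,0],"jaw":0.0}
    - {"offset":[0,0,0.04],"angular":[0,0,0],"jaw":0.0}
    - {"offset":[0,0,0.06],"angular":[0,0,0],"jaw":0.0}
    - {"offset":[0,0,0.07],"angular":[0,0,0],"jaw":0.0}
    - {"offset":[0,0,0.07],"angular":[0,0,0],"jaw":0.0}

```text
time_s: 5.88
eef_pos: [637.5, 26.0, 126.6]
ee_rot: [-0.0, 0.998, -0.065, -0.001]
force: [-0.3, -0.3, -4.4]
grip_width: 0.169
```

Run:
```python
from h import *
st(); to(638,25,113)
c=cap('top');m=masks(c['img'])
for ce,s,b in blobs(m['blue'],200): print(ce,s,rect(plane(c,pts(b),50)))
for ce,s,b in blobs(m['green'],100): print(ce,s)
```

```text
t 5.88 [637.5  26.  126.6] yaw -7.42 F [-0.3 -0.3 -4.4] g 0.169
to (638, 25, 113) off 0.7 1.0 13.6
[502.34545455 221.37818182] [495 205  17  36 275] ((633.7964477539062, -683.6013793945312), (109.44286346435547, 50.615474700927734), 0.2411855161190033)
[305.71428571 196.19619048] [289 160  33  65 525]
```

Lower until contact, then open.

Call:
move_arm:
  motion:
    - {"offset":[0,0,0.006],"angular":[0,0,0],"jaw":0.0}
    - {"offset":[0,0,0.01],"angular":[0,0,0],"jaw":0.0}
    - {"offset":[0,0,0.013],"angular":[0,0,0],"jaw":0.0}
    - {"offset":[0,0,0.015],"angular":[0,0,0],"jaw":0.0}
    - {"offset":[0,0,0.015],"angular":[0,0,0],"jaw":0.0}

```text
time_s: 6.55
eef_pos: [637.9, 25.3, 113.3]
ee_rot: [0.0, 0.998, -0.065, 0.0]
force: [-5.8, 0.1, 4.5]
grip_width: 0.172
```

Call:
move_arm:
  motion:
    - {"offset":[0,0,-0.001],"angular":[0,0,0],"jaw":0.05}
    - {"offset":[0,0,-0.001],"angular":[0,0,0],"jaw":0.06}
    - {"offset":[0,0,-0.001],"angular":[0,0,0],"jaw":0.06}
    - {"offset":[0,0,-0.001],"angular":[0,0,0],"jaw":0.06}
    - {"offset":[0,0,-0.001],"angular":[0,0,0],"jaw":0.06}

```text
time_s: 7.18
eef_pos: [637.9, 25.4, 113.2]
ee_rot: [-0.0, 0.998, -0.065, -0.0]
force: [-0.3, 0.2, 0.6]
grip_width: 0.703
```

Call:
move_arm:
  motion:
    - {"offset":[0,0,-0.03],"angular":[0,0,0],"jaw":0.06}
    - {"offset":[0,0,-0.08],"angular":[0,0,0],"jaw":0.06}
    - {"offset":[0,0,-0.1],"angular":[0,0,0],"jaw":0.06}
    - {"offset":[0,0.06,-0.1],"angular":[0,0,0],"jaw":0.06}
    - {"offset":[0,0.12,-0.1],"angular":[0,0,0],"jaw":0.06}

```text
time_s: 7.8
eef_pos: [622.1, -94.6, 213.6]
ee_rot: [0.0, 0.998, -0.064, 0.0]
force: [0.8, -0.1, 0.1]
grip_width: 0.703
```

Run:
```python
from h import *
st()
for (x,y) in [(445,-230),(465,-353),(552,-247),(568,-359),(643,-236)]: to(x,y,62)
```

```text
t 7.8 [622.1 -94.6 213.6] yaw -7.37 F [ 0.8 -0.1  0.1] g 0.703
to (445, -230, 62) off -158.2 157.0 151.6
to (465, -353, 62) off -122.6 276.5 151.6
to (552, -247, 62) off -49.9 160.2 151.6
to (568, -359, 62) off -19.7 269.2 151.6
to (643, -236, 62) off 38.9 137.6 151.6
```

Call:
move_arm:
  motion:
    - {"offset":[0.01,0.046,0],"angular":[0,0,0],"jaw":0.06}
    - {"offset":[0.026,0.092,0.0],"angular":[0,0,0],"jaw":0.06}
    - {"offset":[0.039,0.138,0.03],"angular":[0,0,0],"jaw":0.06}
    - {"offset":[0.039,0.138,0.08],"angular":[0,0,0],"jaw":0.06}
    - {"offset":[0.039,0.138,0.1],"angular":[0,0,0],"jaw":0.06}

```text
time_s: 8.43
eef_pos: [641.8, -235.6, 109.7]
ee_rot: [-0.001, 0.998, -0.066, -0.002]
force: [-0.2, 0.3, 0.5]
grip_width: 0.703
```

Call:
move_arm:
  motion:
    - {"offset":[0,0,0.035],"angular":[0,0,0],"jaw":0.06}
    - {"offset":[0,0,0.052],"angular":[0,0,0],"jaw":0.06}
    - {"offset":[0,0,0.052],"angular":[0,0,0],"jaw":0.02}
    - {"offset":[0,0,0.052],"angular":[0,0,0],"jaw":0.02}
    - {"offset":[0,0,0.052],"angular":[0,0,0],"jaw":0.02}
  squeeze: 35

```text
time_s: 9.05
eef_pos: [643.5, -235.7, 62.6]
ee_rot: [0.0, 0.998, -0.065, 0.001]
force: [0.0, -0.2, -0.5]
grip_width: 0.411
```

```bash
cat >> h.py <<'E'
def carrier(save_as=None):
    # handle bar top (z=123) + tray outline (z=41) in the top view
    c=cap('top'); m=masks(c['img']); 
    if save_as: save(c,save_as)
    big=np.zeros(m['blue'].shape,bool)
    for uv in proj(c,[[638,25,41]]): pass
    Pb=pts(m['blue']); W=plane(c,Pb,41); k=np.hypot(W[:,0]-638,W[:,1]-25)<150
    r=rect(W[k]); print('tray',np.round(r[0],1),np.round(r[1],1),round(r[2],2),k.sum())
    Pw=pts(m['white']); W=plane(c,Pw,123); k=np.hypot(W[:,0]-638,W[:,1]-25)<90
    if k.sum()>20:
        r=rect(W[k]); print('bar',np.round(r[0],1),np.round(r[1],1),round(r[2],2),k.sum())
    return c
E
python3 - <<'E'
from h import *
st(); carrier('t2.png')
c=cap('scene'); save(c,'s3.png')
E
```

```text
t 9.05 [ 643.5 -235.7   62.6] yaw -7.46 F [ 0.  -0.2 -0.5] g 0.411
tray [628.6  24.2] [176.7 153.7] 82.61 1974
bar [636.1  22.8] [12.  89.3] 82.52 125
```

View pics/s3.png

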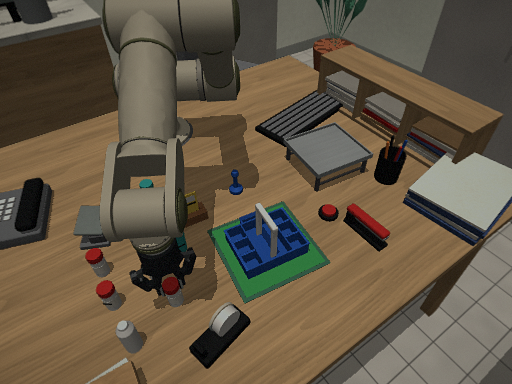

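Jar 1 is gripped (about 35 mm) and the carrier sits square on the mat. Lifting and hovering beside the far -y well.

Call:
move_arm:
  motion:
    - {"offset":[0,0,-0.04],"angular":[0,0,0],"jaw":0.02}
    - {"offset":[0,-0.02,-0.09],"angular":[0,0,0],"jaw":0.02}
    - {"offset":[0.002,-0.07,-0.1],"angular":[0,0,0],"jaw":0.02}
    - {"offset":[0.004,-0.13,-0.1],"angular":[0,0,0],"jaw":0.02}
    - {"offset":[0.005,-0.18,-0.1],"angular":[0,0,0],"jaw":0.02}

```text
time_s: 9.78
eef_pos: [671.5, -55.5, 161.9]
ee_rot: [-0.0, 0.998, -0.065, 0.0]
force: [0.8, 0.0, -0.4]
grip_width: 0.408
```

Call:
move_arm:
  motion:
    - {"offset":[0,-0.0155,0],"angular":[0,0,0],"jaw":0.02}
    - {"offset":[0,-0.0155,0.02],"angular":[0,0,0],"jaw":0.02}
    - {"offset":[0,-0.0155,0.04],"angular":[0,0,0],"jaw":0.02}
    - {"offset":[0,-0.0155,0.045],"angular":[0,0,0],"jaw":0.02}
    - {"offset":[0,-0.0155,0.045],"angular":[0,0,0],"jaw":0.02}

```text
time_s: 10.4
eef_pos: [673.5, -42.8, 116.7]
ee_rot: [0.0, 0.998, -0.065, 0.0]
force: [-0.1, 0.6, -0.7]
grip_width: 0.407
```

Run:
```python
from h import *
st(); to(674.1,-42.5,66)
c=cap('wrist'); a=c['img'].copy()
t=np.radians(-7.45)
def W(x,y,z): return [637.5+x*np.cos(t)-y*np.sin(t),24.8+x*np.sin(t)+y*np.cos(t),z+3]
L=[W(x,y,38) for x in(-69,69) for y in(-85,85)]+[W(-47,0,120),W(47,0,120)]+[W(x,y,38) for x in(25.5,64.5) for y in (-81.5,-42.5)]
q=proj(c,L); print(q.round(0))
b=cv2.resize(a,None,fx=1.5,fy=1.5)
for p in q: cv2.drawMarker(b,tuple(int(v) for v in p*1.5+.25),(255,255,0),cv2.MARKER_CROSS,8,1)
cv2.imwrite('pics/w3.png',b[:,:,::-1])
s=cap('scene'); b=cv2.resize(s['img'][180:300,190:340],None,fx=5,fy=5)
for p in proj(s,L): cv2.drawMarker(b,tuple(int(v) for v in (p-[190,180])*5+2),(255,255,0),cv2.MARKER_CROSS,10,1)
cv2.imwrite('pics/s4.png',b[:,:,::-1])
```

```text
t 10.4 [673.5 -42.8 116.7] yaw -7.49 F [-0.1  0.6 -0.7] g 0.407
to (674.1, -42.5, 66) off 0.6 -0.4 50.7
[[278. 335.]
 [ 87. 333.]
 [283. 183.]
 [ 53. 184.]
 [148. 404.]
 [124. 269.]
 [276. 237.]
 [226. 237.]
 [278. 189.]
 [224. 189.]]
```

View pics/s4.png

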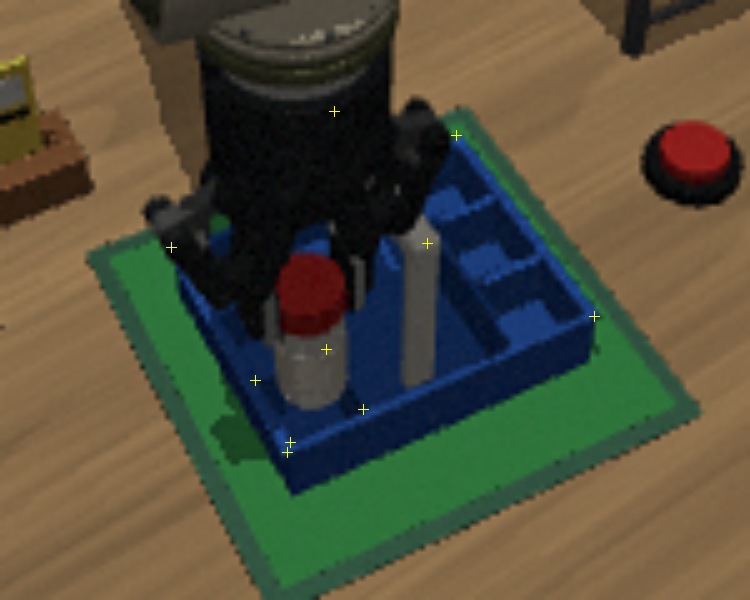

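View pics/w3.png

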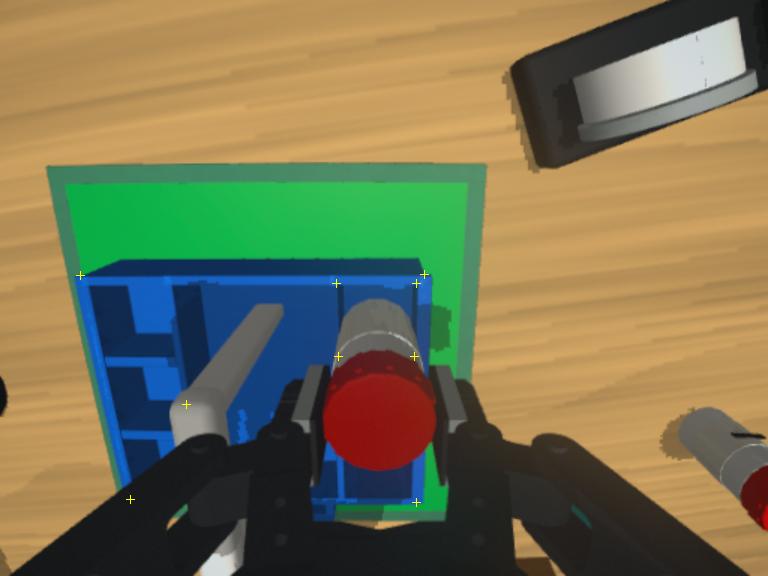

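The views agree with the carrier pose to about 2 mm, with corners within 1 px. I'm lowering with a 1 mm shift towards -y and checking the force.

Call:
move_arm:
  motion:
    - {"offset":[0.0005,0.0005,0.01],"angular":[0,0,0],"jaw":0.02}
    - {"offset":[0.0005,0.0005,0.018],"angular":[0,0,0],"jaw":0.02}
    - {"offset":[0.0005,0.0005,0.023],"angular":[0,0,0],"jaw":0.02}
    - {"offset":[0.0005,0.0005,0.026],"angular":[0,0,0],"jaw":0.02}
    - {"offset":[0.0005,0.0005,0.026],"angular":[0,0,0],"jaw":0.02}

```text
time_s: 11.12
eef_pos: [673.8, -42.8, 90.2]
ee_rot: [-0.0, 0.998, -0.065, -0.0]
force: [-0.1, 0.1, 0.2]
grip_width: 0.407
```

Run:
```python
from h import *
st(); print(ctrl.sense()['wrist_torque'].round(2))
```

```text
t 11.12 [673.8 -42.8  90.2] yaw -7.46 F [-0.1  0.1  0.2] g 0.407
[ 0.05 -0.01  0.01]
```

No contact, and the jar bottom is already below the rim. Continuing down and releasing.

Call:
move_arm:
  motion:
    - {"offset":[0,0,0.01],"angular":[0,0,0],"jaw":0.02}
    - {"offset":[0,0,0.018],"angular":[0,0,0],"jaw":0.02}
    - {"offset":[0,0,0.021],"angular":[0,0,0],"jaw":0.02}
    - {"offset":[0,0,0.021],"angular":[0,0,0],"jaw":0.045}
    - {"offset":[0,0,0.021],"angular":[0,0,0],"jaw":0.05}

```text
time_s: 11.75
eef_pos: [673.9, -43.2, 69.6]
ee_rot: [0.0, 0.998, -0.065, 0.0]
force: [-1.5, -2.9, 0.5]
grip_width: 0.587
```

Call:
move_arm:
  motion:
    - {"offset":[0,0,0],"angular":[0,0,0],"jaw":0.052}
    - {"offset":[0,0,-0.03],"angular":[0,0,0],"jaw":0.052}
    - {"offset":[0,0,-0.08],"angular":[0,0,0],"jaw":0.06}
    - {"offset":[-0.02,0.04,-0.1],"angular":[0,0,0],"jaw":0.06}
    - {"offset":[-0.04,0.1,-0.1],"angular":[0,0,0],"jaw":0.06}

```text
time_s: 12.38
eef_pos: [621.7, -135.8, 171.3]
ee_rot: [0.0, 0.998, -0.064, 0.002]
force: [1.0, -0.6, -0.1]
grip_width: 0.704
```

Run:
```python
from h import *
st(); 
for (x,y) in [(445,-230),(465,-353),(552,-247),(568,-359)]: to(x,y,62)
```

```text
t 12.38 [ 621.7 -135.8  171.3] yaw -7.29 F [ 1.  -0.6 -0.1] g 0.704
to (445, -230, 62) off -163.4 115.9 109.3
to (465, -353, 62) off -127.9 235.3 109.3
to (552, -247, 62) off -55.1 119.1 109.3
to (568, -359, 62) off -25.0 228.2 109.3
```

Call:
move_arm:
  motion:
    - {"offset":[-0.025,0.055,0],"angular":[0,0,0],"jaw":0.06}
    - {"offset":[-0.05,0.108,0.0],"angular":[0,0,0],"jaw":0.06}
    - {"offset":[-0.055,0.119,0.02],"angular":[0,0,0],"jaw":0.06}
    - {"offset":[-0.055,0.119,0.06],"angular":[0,0,0],"jaw":0.06}
    - {"offset":[-0.055,0.119,0.09],"angular":[0,0,0],"jaw":0.06}

```text
time_s: 13.0
eef_pos: [551.2, -246.7, 77.9]
ee_rot: [-0.0, 0.998, -0.065, -0.0]
force: [0.8, 0.5, 0.4]
grip_width: 0.701
```

Call:
move_arm:
  motion:
    - {"offset":[0,0,0.019],"angular":[0,0,0],"jaw":0.06}
    - {"offset":[0,0,0.019],"angular":[0,0,0],"jaw":0.045}
    - {"offset":[0,0,0.019],"angular":[0,0,0],"jaw":0.02}
    - {"offset":[0,0,0.019],"angular":[0,0,0],"jaw":0.02}
    - {"offset":[0,0,0.019],"angular":[0,0,0],"jaw":0.02}

```text
time_s: 13.62
eef_pos: [551.7, -247.1, 60.9]
ee_rot: [0.0, 0.998, -0.065, 0.0]
force: [0.0, -0.3, 1.3]
grip_width: 0.406
```

```bash
cat >> h.py <<'E'
def well(cx,cy,x,y,yw=-7.45):
    t=np.radians(yw); return cx+x*np.cos(t)-y*np.sin(t),cy+x*np.sin(t)+y*np.cos(t)
def reds(c):
    for ce,s,b in blobs(masks(c['img'])['red']):
        p=plane(c,ce,67)[0]
        if abs(p[1])<420 and p[0]<720: print('cap67',p.round(1),'cap74',plane(c,ce,74)[0].round(1),s[4])
E
python3 - <<'E'
from h import *
st(); reds(carrier())
x,y=well(637.5,24,0,-62); to(x,y,95)
E
```

```text
t 13.62 [ 551.7 -247.1   60.9] yaw -7.46 F [ 0.  -0.3  1.3] g 0.406
tray [607.6  42.4] [176.3 153.9] 84.81 1894
bar [615.1  41.5] [12.4 89.9] 84.97 126
cap67 [634.1 224.   67. ] cap74 [632.2 222.8  74. ] 115
cap67 [658.6 -24.6  67. ] cap74 [656.6 -24.2  74. ] 95
cap67 [ 464.5 -357.6   67. ] cap74 [ 463.7 -355.1   74. ] 86
to (np.float64(629.461021486258), np.float64(-37.4766201450242), 95) off 49.8 -217.9 -34.1
```

The carrier was knocked, and is now at about (616.5, 43), yaw -5.1°. That is 28 mm from mat centre, inside the 40 mm limit. The placed jar moved with it, so I'm using the new pose.

Call:
move_arm:
  motion:
    - {"offset":[0,0,-0.045],"angular":[0,0,0],"jaw":0.02}
    - {"offset":[0.006,-0.05,-0.095],"angular":[0,0,0],"jaw":0.02}
    - {"offset":[0.014,-0.11,-0.1],"angular":[0,0,0],"jaw":0.02}
    - {"offset":[0.022,-0.17,-0.1],"angular":[0,0,0],"jaw":0.02}
    - {"offset":[0.028,-0.226,-0.1],"angular":[0,0,0],"jaw":0.02}

```text
time_s: 14.3
eef_pos: [608.9, -24.5, 160.8]
ee_rot: [0.0, 0.998, -0.065, 0.0]
force: [0.7, 0.0, -0.5]
grip_width: 0.406
```

Call:
move_arm:
  motion:
    - {"offset":[0.001,-0.008,0],"angular":[0,0,0],"jaw":0.02}
    - {"offset":[0.001,-0.008,0.02],"angular":[0,0,0],"jaw":0.02}
    - {"offset":[0.001,-0.008,0.04],"angular":[0,0,0],"jaw":0.02}
    - {"offset":[0.001,-0.008,0.046],"angular":[0,0,0],"jaw":0.02}
    - {"offset":[0.001,-0.008,0.046],"angular":[0,0,0],"jaw":0.02}

```text
time_s: 14.92
eef_pos: [610.7, -19.2, 114.5]
ee_rot: [0.0, 0.998, -0.065, -0.0]
force: [0.4, 1.2, -0.6]
grip_width: 0.408
```

Run:
```python
from h import *
st(); x,y=well(616.5,42.8,0,-62,-5.1); to(x,y,88)
a=cap('wrist')['img']; s=cap('scene')['img']
b=np.hstack([cv2.resize(a[100:340,30:340],None,fx=1.3,fy=1.3),cv2.resize(s[180:300,190:320],(338,312))])
cv2.imwrite('pics/m1.png',b[:,:,::-1])
```

```text
t 14.93 [610.7 -19.2 114.5] yaw -7.5 F [ 0.4  1.2 -0.6] g 0.408
to (np.float64(610.9885535942806), np.float64(-18.954546055467716), 88) off 0.3 -0.3 26.5
```

View pics/m1.png

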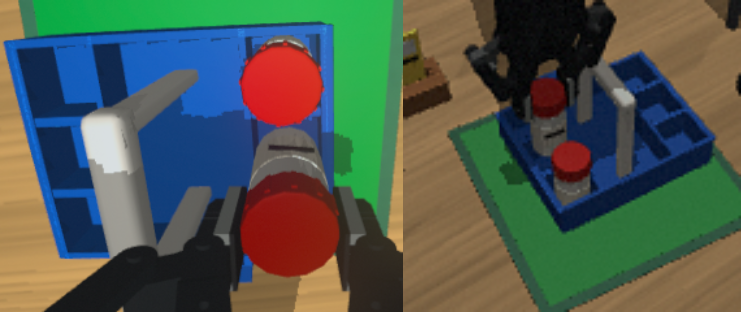

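Jar 1 sits in its well, and jar 2 hovers over the middle -y well. Lowering.

Call:
move_arm:
  motion:
    - {"offset":[0,0,0.01],"angular":[0,0,0],"jaw":0.02}
    - {"offset":[0,0,0.018],"angular":[0,0,0],"jaw":0.02}
    - {"offset":[0,0,0.024],"angular":[0,0,0],"jaw":0.02}
    - {"offset":[0,0,0.028],"angular":[0,0,0],"jaw":0.02}
    - {"offset":[0,0,0.028],"angular":[0,0,0],"jaw":0.02}

```text
time_s: 15.65
eef_pos: [610.5, -18.7, 86.0]
ee_rot: [-0.0, 0.998, -0.065, -0.0]
force: [-1.0, 0.0, 0.2]
grip_width: 0.41
```

Call:
move_arm:
  motion:
    - {"offset":[0,0,0.01],"angular":[0,0,0],"jaw":0.02}
    - {"offset":[0,0,0.017],"angular":[0,0,0],"jaw":0.02}
    - {"offset":[0,0,0.0175],"angular":[0,0,0],"jaw":0.02}
    - {"offset":[0,0,0.0175],"angular":[0,0,0],"jaw":0.045}
    - {"offset":[0,0,0.0175],"angular":[0,0,0],"jaw":0.05}

```text
time_s: 16.27
eef_pos: [611.0, -19.1, 69.4]
ee_rot: [0.0, 0.998, -0.065, 0.001]
force: [-0.3, -4.8, 1.9]
grip_width: 0.584
```

Call:
move_arm:
  motion:
    - {"offset":[0,0,0],"angular":[0,0,0],"jaw":0.052}
    - {"offset":[0,0,-0.03],"angular":[0,0,0],"jaw":0.052}
    - {"offset":[0,0,-0.08],"angular":[0,0,0],"jaw":0.06}
    - {"offset":[-0.0,0.06,-0.1],"angular":[0,0,0],"jaw":0.06}
    - {"offset":[0,0.12,-0.1],"angular":[0,0,0],"jaw":0.06}

```text
time_s: 16.9
eef_pos: [595.6, -138.2, 170.8]
ee_rot: [0.0, 0.998, -0.064, 0.002]
force: [-0.3, 0.1, -0.3]
grip_width: 0.698
```

Run:
```python
from h import *
st(); reds(carrier())
for (x,y) in [(445,-230),(465,-353),(568,-359)]: to(x,y,62)
```

```text
t 16.9 [ 595.6 -138.2  170.8] yaw -7.34 F [-0.3  0.1 -0.3] g 0.698
tray [607.9  47.7] [176.5 153.7] 84.4 1729
bar [616.2  46.6] [12.  88.7] 84.42 121
cap67 [634.  223.9  67. ] cap74 [632.1 222.7  74. ] 116
cap67 [658.8 -19.5  67. ] cap74 [656.8 -19.1  74. ] 100
cap67 [615.5 -16.4  67. ] cap74 [613.7 -16.1  74. ] 102
cap67 [ 570.1 -360.3   67. ] cap74 [ 568.6 -357.9   74. ] 107
cap67 [ 447.3 -231.5   67. ] cap74 [ 446.6 -229.8   74. ] 113
cap67 [ 467.4 -354.5   67. ] cap74 [ 466.5 -352.    74. ] 115
to (445, -230, 62) off -136.4 103.6 107.5
to (465, -353, 62) off -100.1 222.9 107.5
to (568, -359, 62) off 2.8 215.0 107.5
```

The carrier shifted about 5 mm towards +y on release, because the outer knuckle touched the handle bar. The remaining jars go in the +y wells with a smaller opening and a higher grip.

Call:
move_arm:
  motion:
    - {"offset":[0.001,0.055,0],"angular":[0,0,-1],"jaw":0.06}
    - {"offset":[0.001,0.11,0.0],"angular":[0,0,-2],"jaw":0.06}
    - {"offset":[0.002,0.165,0],"angular":[0,0,-2],"jaw":0.06}
    - {"offset":[0.003,0.215,0.01],"angular":[0,0,-2],"jaw":0.06}
    - {"offset":[0.003,0.215,0.05],"angular":[0,0,-2],"jaw":0.06}

```text
time_s: 17.58
eef_pos: [570.1, -354.9, 119.6]
ee_rot: [0.001, 0.999, -0.05, 0.002]
force: [0.2, 0.9, -1.5]
grip_width: 0.703
```

Call:
move_arm:
  motion:
    - {"offset":[0,0,0.03],"angular":[0,0,0],"jaw":0.06}
    - {"offset":[0,0,0.054],"angular":[0,0,0],"jaw":0.055}
    - {"offset":[0,0,0.054],"angular":[0,0,0],"jaw":0.03}
    - {"offset":[0,0,0.054],"angular":[0,0,0],"jaw":0.02}
    - {"offset":[0,0,0.054],"angular":[0,0,0],"jaw":0.02}

```text
time_s: 18.2
eef_pos: [570.6, -351.5, 66.1]
ee_rot: [0.001, 0.999, -0.048, 0.001]
force: [0.8, 0.5, -0.5]
grip_width: 0.408
```

Run:
```python
from h import *
st(); reds(carrier('t3.png'))
for x,y in((45,62),(0,62),(-45,62)): to(*well(617.6,48,x,y,-5.6),95)
```

```text
t 18.2 [ 570.6 -351.5   66.1] yaw -5.46 F [ 0.8  0.5 -0.5] g 0.408
tray [607.9  47.7] [176.5 153.7] 84.4 1709
bar [615.8  46.8] [12.3 89.5] 84.43 126
cap67 [634.1 224.   67. ] cap74 [632.2 222.8  74. ] 115
cap67 [658.8 -19.5  67. ] cap74 [656.8 -19.1  74. ] 100
cap67 [615.8 -16.3  67. ] cap74 [614. -16.  74.] 100
cap67 [ 453.  -224.4   67. ] cap74 [ 452.3 -222.7   74. ] 44
to (np.float64(668.4353727842497), np.float64(105.3128683097118), 95) off 54.1 -464.0 -29.1
to (np.float64(623.6501397850673), np.float64(109.70409879887353), 95) off 9.1 -464.1 -29.1
to (np.float64(578.8649067858848), np.float64(114.09532928803526), 95) off -35.9 -464.2 -29.1
```

Call:
move_arm:
  motion:
    - {"offset":[0,0,-0.055],"angular":[0,0,0],"jaw":0.02}
    - {"offset":[0.002,-0.015,-0.11],"angular":[0,0,0],"jaw":0.02}
    - {"offset":[0.008,-0.065,-0.14],"angular":[0,0,0],"jaw":0.02}
    - {"offset":[0.015,-0.125,-0.145],"angular":[0,0,0],"jaw":0.02}
    - {"offset":[0.022,-0.18,-0.145],"angular":[0,0,0],"jaw":0.02}

```text
time_s: 18.88
eef_pos: [609.5, -172.4, 211.4]
ee_rot: [0.0, 0.999, -0.048, 0.001]
force: [0.5, 0.2, -0.3]
grip_width: 0.411
```

Call:
move_arm:
  motion:
    - {"offset":[0.007,-0.06,0],"angular":[0,0,0],"jaw":0.02}
    - {"offset":[0.014,-0.12,0],"angular":[0,0,0],"jaw":0.02}
    - {"offset":[0.021,-0.18,0],"angular":[0,0,0],"jaw":0.02}
    - {"offset":[0.028,-0.24,0],"angular":[0,0,0],"jaw":0.02}
    - {"offset":[0.034,-0.284,0],"angular":[0,0,0],"jaw":0.02}

```text
time_s: 19.5
eef_pos: [670.1, 108.0, 210.6]
ee_rot: [-0.0, 0.999, -0.047, 0.001]
force: [-0.0, -0.6, 1.0]
grip_width: 0.409
```

Call:
move_arm:
  motion:
    - {"offset":[0,0,0],"angular":[0,0,0],"jaw":0.02}
    - {"offset":[0,0,0.02],"angular":[0,0,0],"jaw":0.02}
    - {"offset":[0,0,0.05],"angular":[0,0,0],"jaw":0.02}
    - {"offset":[0,0,0.085],"angular":[0,0,0],"jaw":0.02}
    - {"offset":[0,0,0.09],"angular":[0,0,0],"jaw":0.02}

```text
time_s: 20.12
eef_pos: [669.0, 104.3, 118.0]
ee_rot: [0.0, 0.999, -0.048, -0.002]
force: [0.2, -0.1, -0.8]
grip_width: 0.409
```

Run:
```python
from h import *
st(); st(); to(670.2,105.5,95)
a=cap('wrist')['img']; s=cap('scene')['img']
b=np.hstack([cv2.resize(a[80:340,100:420],None,fx=1.2,fy=1.2),cv2.resize(s[170:290,200:330],(338,312))])
cv2.imwrite('pics/m2.png',b[:,:,::-1])
```

```text
t 20.12 [669.  104.3 118. ] yaw -5.52 F [ 0.2 -0.1 -0.8] g 0.409
t 20.12 [669.  104.3 118. ] yaw -5.52 F [ 0.2 -0.1 -0.8] g 0.409
to (670.2, 105.5, 95) off 1.1 -1.3 23.0
```

View pics/m2.png

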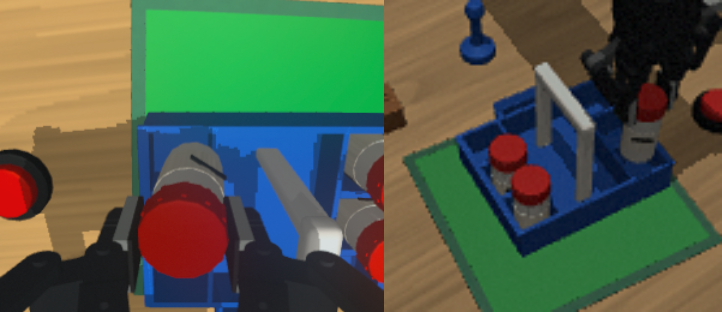

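Both placed jars are seated, and jar 3 hovers over the far +y well. Lowering.

Call:
move_arm:
  motion:
    - {"offset":[0.001,-0.001,0.01],"angular":[0,0,0],"jaw":0.02}
    - {"offset":[0.001,-0.001,0.018],"angular":[0,0,0],"jaw":0.02}
    - {"offset":[0.001,-0.001,0.024],"angular":[0,0,0],"jaw":0.02}
    - {"offset":[0.001,-0.001,0.026],"angular":[0,0,0],"jaw":0.02}
    - {"offset":[0.001,-0.001,0.026],"angular":[0,0,0],"jaw":0.02}

```text
time_s: 20.85
eef_pos: [673.9, 106.2, 102.1]
ee_rot: [0.0, 0.999, -0.047, 0.006]
force: [-11.3, -1.2, 41.2]
grip_width: 0.41
```

The jar caught the rim (41 N). Backing up and measuring.

Call:
move_arm:
  motion:
    - {"offset":[0,0,-0.015],"angular":[0,0,0],"jaw":0.02}
    - {"offset":[0,0,-0.025],"angular":[0,0,0],"jaw":0.02}
    - {"offset":[0,0,-0.025],"angular":[0,0,0],"jaw":0.02}
    - {"offset":[0,0,-0.025],"angular":[0,0,0],"jaw":0.02}
    - {"offset":[0,0,-0.025],"angular":[0,0,0],"jaw":0.02}

```text
time_s: 21.48
eef_pos: [670.9, 106.2, 118.0]
ee_rot: [0.0, 0.999, -0.048, -0.001]
force: [0.3, 0.7, 0.4]
grip_width: 0.412
```

Run:
```python
from h import *
st(); 
c=carrier(); reds(c)
w=cap('wrist'); save(w,'w5.png')
t=np.radians(yaw());p=ctrl.sense()['eef_pos']
# jar axis vs tool axis in wrist and scene: cap centroid vs projected tool axis point
s=cap('scene')
for k in(w,s):
    m=masks(k['img'])['red']; q=proj(k,[p+[0,0,2],p+[0,0,-66]]); print('proj cap centre/bottom',q.round(1))
    for ce,a,b in blobs(m,60):
        if np.hypot(*(ce-q[0]))<60: print(ce.round(1),a)
a=w['img'];b=np.hstack([cv2.resize(a[100:300,120:340],None,fx=1.6,fy=1.6),cv2.resize(s['img'][180:260,240:330],(360,320),interpolation=cv2.INTER_CUBIC)])
cv2.imwrite('pics/m3.png',b[:,:,::-1])
```

```text
t 21.48 [670.9 106.2 118. ] yaw -5.46 F [0.3 0.7 0.4] g 0.412
tray [604.4  11.9] [104.3 153.9] 84.2 819
bar [615.8  46.5] [10.4 87.8] 85.03 97
cap67 [631.8 231.   67. ] cap74 [629.9 229.7  74. ] 60
cap67 [658.8 -19.5  67. ] cap74 [656.8 -19.1  74. ] 100
cap67 [615.3 -16.4  67. ] cap74 [613.5 -16.   74. ] 103
cap67 [ 447.5 -231.6   67. ] cap74 [ 446.8 -229.9   74. ] 108
cap67 [ 467.2 -354.5   67. ] cap74 [ 466.4 -352.1   74. ] 113
proj cap centre/bottom [[250.9 269.8]
 [251.3 219.1]]
[252.  272.7] [ 215  232   76   80 4707]
proj cap centre/bottom [[300.9 209.2]
 [298.9 227.1]]
[303.3 207.4] [299 202  11  11  89]
[328.8 209.2] [322 204  14  12 116]
[247.3 227. ] [240 222  15  12 129]
[255.9 239.1] [249 233  15  13 146]
```

View pics/m3.png

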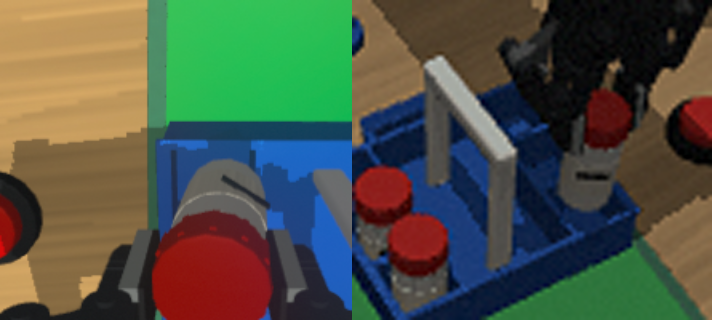

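Carrier is unmoved, but the jar was pushed out of vertical in the fingers. I'll stand it on clear desk at about (480,0), regrasp it, and retry without the x shift.

Call:
move_arm:
  motion:
    - {"offset":[0,0,-0.05],"angular":[0,0,0],"jaw":0.02}
    - {"offset":[-0.01,0.007,-0.1],"angular":[0,0,0],"jaw":0.02}
    - {"offset":[-0.055,0.04,-0.1],"angular":[0,0,0],"jaw":0.02}
    - {"offset":[-0.105,0.073,-0.1],"angular":[0,0,0],"jaw":0.02}
    - {"offset":[-0.15,0.103,-0.1],"angular":[0,0,0],"jaw":0.02}

```text
time_s: 22.25
eef_pos: [510.1, 17.2, 218.8]
ee_rot: [0.0, 0.999, -0.048, 0.0]
force: [0.3, -0.8, 0.7]
grip_width: 0.409
```

Call:
move_arm:
  motion:
    - {"offset":[-0.03,0.021,0],"angular":[0,0,0],"jaw":0.02}
    - {"offset":[-0.03,0.021,0.05],"angular":[0,0,0],"jaw":0.02}
    - {"offset":[-0.03,0.021,0.1],"angular":[0,0,0],"jaw":0.02}
    - {"offset":[-0.03,0.021,0.135],"angular":[0,0,0],"jaw":0.02}
    - {"offset":[-0.03,0.021,0.14],"angular":[0,0,0],"jaw":0.02}

```text
time_s: 22.88
eef_pos: [479.1, 0.1, 77.3]
ee_rot: [-0.0, 0.999, -0.048, -0.002]
force: [0.1, -0.1, -1.2]
grip_width: 0.408
```

Call:
move_arm:
  motion:
    - {"offset":[0,0,0.004],"angular":[0,0,0],"jaw":0.02}
    - {"offset":[0,0,0.007],"angular":[0,0,0],"jaw":0.02}
    - {"offset":[0,0,0.009],"angular":[0,0,0],"jaw":0.02}
    - {"offset":[0,0,0.009],"angular":[0,0,0],"jaw":0.02}
    - {"offset":[0,0,0.009],"angular":[0,0,0],"jaw":0.02}

```text
time_s: 23.5
eef_pos: [480.2, -0.1, 70.0]
ee_rot: [0.0, 0.999, -0.048, 0.0]
force: [-1.1, 0.1, -0.2]
grip_width: 0.413
```

Call:
move_arm:
  motion:
    - {"offset":[0,0,0.002],"angular":[0,0,0],"jaw":0.02}
    - {"offset":[0,0,0.002],"angular":[0,0,0],"jaw":0.05}
    - {"offset":[0,0,0.002],"angular":[0,0,0],"jaw":0.06}
    - {"offset":[0,0,0.003],"angular":[0,0,0],"jaw":0.06}
    - {"offset":[0,0,0.003],"angular":[0,0,0],"jaw":0.06}

```text
time_s: 24.12
eef_pos: [480.1, -0.1, 66.7]
ee_rot: [-0.0, 0.999, -0.048, -0.0]
force: [-1.0, -1.2, 0.3]
grip_width: 0.703
```

Run:
```python
from h import *
st(); p=ctrl.sense()['eef_pos']
for n in('wrist','scene','top'):
    k=cap(n); q=proj(k,[[p[0],p[1],67]]); print(n,q.round(1))
    for ce,a,b in blobs(masks(k['img'])['red'],40):
        if np.hypot(*(ce-q[0]))<40: print(ce.round(1),a,plane(k,ce,67).round(1))
```

```text
t 24.12 [ 4.801e+02 -1.000e-01  6.670e+01] yaw -5.46 F [-1.  -1.2  0.3] g 0.703
wrist [[251.  267.9]]
[265.  268.9] [ 228  230   76   77 4409] [[478.8  -7.1  67. ]]
scene [[224.5 196.6]]
[222.4 196. ] [216 192  13  10  93] [[474.8  -3.7  67. ]]
[247.3 227. ] [240 222  15  12 129] [[605.   -7.8  67. ]]
top [[278.6 228.8]]
```

Call:
move_arm:
  motion:
    - {"offset":[0,0.007,0],"angular":[0,0,0],"jaw":0.06}
    - {"offset":[0,0.007,0],"angular":[0,0,0],"jaw":0.04}
    - {"offset":[0,0.007,0],"angular":[0,0,0],"jaw":0.02}
    - {"offset":[0,0.007,0],"angular":[0,0,0],"jaw":0.02}
    - {"offset":[0,0.007,0],"angular":[0,0,0],"jaw":0.02}

```text
time_s: 24.9
eef_pos: [479.6, -7.2, 67.0]
ee_rot: [0.0, 0.999, -0.048, 0.0]
force: [-0.6, -2.9, 3.3]
grip_width: 0.41
```

Call:
move_arm:
  motion:
    - {"offset":[0,0,-0.05],"angular":[0,0,0],"jaw":0.02}
    - {"offset":[0,0,-0.1],"angular":[0,0,0],"jaw":0.02}
    - {"offset":[0,0,-0.14],"angular":[0,0,0],"jaw":0.02}
    - {"offset":[0,0,-0.145],"angular":[0,0,0],"jaw":0.02}
    - {"offset":[0,0,-0.145],"angular":[0,0,0],"jaw":0.02}

```text
time_s: 25.52
eef_pos: [479.1, -6.9, 211.0]
ee_rot: [-0.0, 0.999, -0.048, -0.001]
force: [0.2, -0.6, -0.4]
grip_width: 0.409
```

```bash
cat >> h.py <<'E'
def held(zoff=67-66.5):
    p=ctrl.sense()['eef_pos']; k=cap('wrist'); q=proj(k,[[p[0],p[1],p[2]+zoff]])[0]
    for ce,a,b in blobs(masks(k['img'])['red'],1000):
        if np.hypot(*(ce-q))<40: print('held cap-TCP',(plane(k,ce,p[2]+zoff)[0]-p).round(1))
    return k
E
python3 - <<'E'
from h import *
st(); to(*well(617.4,48.2,45,62,-5.6),210); held(); s=cap('scene')
p=ctrl.sense()['eef_pos']; print(proj(s,[p,p-[0,0,66.5]]))
cv2.imwrite('pics/m4.png',cv2.resize(s['img'][80:220,170:300],None,fx=4,fy=4)[:,:,::-1])
carrier()
E
```

```text
t 25.52 [479.1  -6.9 211. ] yaw -5.45 F [ 0.2 -0.6 -0.4] g 0.409
to (np.float64(668.2353727842496), np.float64(105.5128683097118), 210) off 177.6 -129.9 1.0
held cap-TCP [-0.3 -0.4  0.5]
[[217.3260743  156.48352798]
 [219.67372239 176.546698  ]]
tray [608.   47.7] [176.5 153.5] 84.4 857
bar [638.9  44.6] [11.5 43. ] 84.42 49
```

View pics/m4.png

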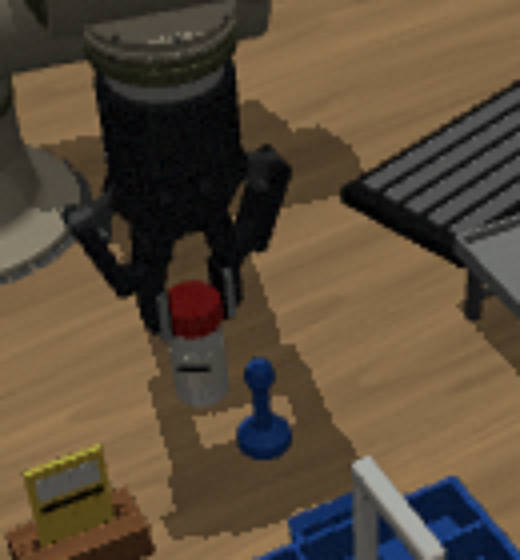

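The jar is upright in the fingers again and the carrier hasn't moved. Retrying the well at (667.8,105.3).

Call:
move_arm:
  motion:
    - {"offset":[0.045,-0.033,0],"angular":[0,0,0],"jaw":0.02}
    - {"offset":[0.09,-0.066,0],"angular":[0,0,0],"jaw":0.02}
    - {"offset":[0.14,-0.103,0],"angular":[0,0,0],"jaw":0.02}
    - {"offset":[0.1775,-0.13,0],"angular":[0,0,0],"jaw":0.02}
    - {"offset":[0.1775,-0.13,0.02],"angular":[0,0,0],"jaw":0.02}

```text
time_s: 26.3
eef_pos: [670.5, 107.1, 190.1]
ee_rot: [-0.0, 0.999, -0.047, 0.0]
force: [-0.6, 0.4, -0.5]
grip_width: 0.404
```

Call:
move_arm:
  motion:
    - {"offset":[0,0,0.03],"angular":[0,0,0],"jaw":0.02}
    - {"offset":[0,0,0.06],"angular":[0,0,0],"jaw":0.02}
    - {"offset":[0,0,0.074],"angular":[0,0,0],"jaw":0.02}
    - {"offset":[0,0,0.074],"angular":[0,0,0],"jaw":0.02}
    - {"offset":[0,0,0.074],"angular":[0,0,0],"jaw":0.02}

```text
time_s: 26.92
eef_pos: [669.1, 105.4, 119.0]
ee_rot: [-0.0, 0.999, -0.048, 0.001]
force: [-0.3, -0.1, -0.3]
grip_width: 0.407
```

Run:
```python
from h import *
st(); to(667.8,105.3,94);held()
```

```text
t 26.93 [669.1 105.4 119. ] yaw -5.46 F [-0.3 -0.1 -0.3] g 0.407
to (667.8, 105.3, 94) off -1.3 0.3 25.0
held cap-TCP [-0.4 -0.5  0.5]
```

Small steps down to the rim, stopping just below it.

Call:
move_arm:
  motion:
    - {"offset":[-0.0015,0,0.0],"angular":[0,0,0],"jaw":0.02}
    - {"offset":[-0.0015,0,0.008],"angular":[0,0,0],"jaw":0.02}
    - {"offset":[-0.0015,0,0.014],"angular":[0,0,0],"jaw":0.02}
    - {"offset":[-0.0015,0,0.016],"angular":[0,0,0],"jaw":0.02}
    - {"offset":[-0.0015,0,0.017],"angular":[0,0,0],"jaw":0.02}

```text
time_s: 27.6
eef_pos: [667.0, 105.6, 100.6]
ee_rot: [-0.0, 0.999, -0.048, -0.0]
force: [0.3, 0.6, 0.2]
grip_width: 0.407
```

Run:
```python
from h import *
st(); to(667.8,105.3,94)
```

```text
t 27.6 [667.  105.6 100.6] yaw -5.46 F [0.3 0.6 0.2] g 0.407
to (667.8, 105.3, 94) off 0.8 0.2 6.6
```

Call:
move_arm:
  motion:
    - {"offset":[0.0005,0,0.008],"angular":[0,0,0],"jaw":0.02}
    - {"offset":[0.0005,0,0.016],"angular":[0,0,0],"jaw":0.02}
    - {"offset":[0.0005,0,0.023],"angular":[0,0,0],"jaw":0.02}
    - {"offset":[0.0005,0,0.0265],"angular":[0,0,0],"jaw":0.02}
    - {"offset":[0.0005,0,0.0265],"angular":[0,0,0],"jaw":0.02}

```text
time_s: 28.22
eef_pos: [667.6, 105.6, 74.3]
ee_rot: [-0.0, 0.999, -0.048, 0.0]
force: [-0.5, 0.7, 0.2]
grip_width: 0.401
```

Call:
move_arm:
  motion:
    - {"offset":[0,0,0],"angular":[0,0,0],"jaw":0.04}
    - {"offset":[0,0,0],"angular":[0,0,0],"jaw":0.043}
    - {"offset":[0,0,-0.01],"angular":[0,0,0],"jaw":0.045}
    - {"offset":[0,0,-0.04],"angular":[0,0,0],"jaw":0.045}
    - {"offset":[0,0,-0.1],"angular":[0,0,0],"jaw":0.06}

```text
time_s: 28.85
eef_pos: [666.6, 105.1, 173.8]
ee_rot: [0.0, 0.999, -0.048, -0.002]
force: [1.0, 0.1, 1.0]
grip_width: 0.702
```

Call:
move_arm:
  motion:
    - {"offset":[0,0,-0.03],"angular":[0,0,0],"jaw":0.06}
    - {"offset":[-0.03,0.045,-0.04],"angular":[0,0,0],"jaw":0.06}
    - {"offset":[-0.06,0.095,-0.04],"angular":[0,0,0],"jaw":0.06}
    - {"offset":[-0.09,0.145,-0.04],"angular":[0,0,0],"jaw":0.06}
    - {"offset":[-0.12,0.19,-0.04],"angular":[0,0,0],"jaw":0.06}

```text
time_s: 29.48
eef_pos: [528.6, -74.0, 215.1]
ee_rot: [0.0, 0.999, -0.048, 0.0]
force: [0.7, -0.2, 0.5]
grip_width: 0.7
```

Run:
```python
from h import *
st(); c=carrier();reds(c); st(); to(445,-230,67);to(465,-353,67)
```

```text
t 29.48 [528.6 -74.  215.1] yaw -5.49 F [ 0.7 -0.2  0.5] g 0.7
tray [610.4  59.8] [147.4 153.8] 83.49 1346
bar [616.4  44.5] [12.1 89.6] 83.48 123
cap67 [672.4 102.5  67. ] cap74 [670.3 102.   74. ] 99
cap67 [634.3 224.3  67. ] cap74 [632.4 223.1  74. ] 113
cap67 [659.6 -18.2  67. ] cap74 [657.6 -17.9  74. ] 72
cap67 [615.1 -13.7  67. ] cap74 [613.4 -13.4  74. ] 72
cap67 [ 447.3 -231.5   67. ] cap74 [ 446.6 -229.8   74. ] 113
cap67 [ 467.4 -354.5   67. ] cap74 [ 466.5 -352.    74. ] 115
t 29.52 [525.9 -77.6 215.1] yaw -5.64 F [ 0.1 -4.3  0.7] g 0.7
to (445, -230, 67) off -65.5 159.7 148.1
to (465, -353, 67) off -33.5 280.1 148.1
```

Jar 3 is in. Next is the jar at (445,-230).

Call:
move_arm:
  motion:
    - {"offset":[-0.02,0.05,0],"angular":[0,0,0],"jaw":0.06}
    - {"offset":[-0.04,0.1,0.03],"angular":[0,0,0],"jaw":0.06}
    - {"offset":[-0.0655,0.16,0.06],"angular":[0,0,0],"jaw":0.06}
    - {"offset":[-0.0655,0.16,0.1],"angular":[0,0,0],"jaw":0.06}
    - {"offset":[-0.0655,0.16,0.1],"angular":[0,0,0],"jaw":0.06}

```text
time_s: 30.15
eef_pos: [448.2, -225.2, 112.9]
ee_rot: [-0.001, 0.999, -0.048, -0.002]
force: [0.0, 0.6, 1.0]
grip_width: 0.703
```

Run:
```python
from h import *
st(); to(445,-230,67); p=ctrl.sense()['eef_pos']; k=cap('wrist')
for ce,a,b in blobs(masks(k['img'])['red'],500): print(ce.round(1),plane(k,ce,67)[0].round(1))
to(445,-230,67)
```

```text
t 30.15 [ 448.2 -225.2  112.9] yaw -5.56 F [0.  0.6 1. ] g 0.703
to (445, -230, 67) off -2.7 5.1 45.9
[450.6 183.7] [ 467.7 -354.2   67. ]
[257.6 233.4] [ 445.6 -229.    67. ]
to (445, -230, 67) off -4.0 5.1 47.8
```

Call:
move_arm:
  motion:
    - {"offset":[-0.003,0.0045,0],"angular":[0,0,0],"jaw":0.06}
    - {"offset":[-0.003,0.0045,0.035],"angular":[0,0,0],"jaw":0.06}
    - {"offset":[-0.003,0.0045,0.047],"angular":[0,0,0],"jaw":0.05}
    - {"offset":[-0.003,0.0045,0.047],"angular":[0,0,0],"jaw":0.03}
    - {"offset":[-0.003,0.0045,0.047],"angular":[0,0,0],"jaw":0.02}

```text
time_s: 30.82
eef_pos: [446.7, -229.7, 68.5]
ee_rot: [0.001, 0.999, -0.047, 0.001]
force: [0.0, 0.2, -0.4]
grip_width: 0.405
```

Call:
move_arm:
  motion:
    - {"offset":[0,0,0],"angular":[0,0,0],"jaw":0.02}
    - {"offset":[0,0,-0.04],"angular":[0,0,0],"jaw":0.02}
    - {"offset":[0,0,-0.1],"angular":[0,0,0],"jaw":0.02}
    - {"offset":[0,0,-0.145],"angular":[0,0,0],"jaw":0.02}
    - {"offset":[0,0,-0.145],"angular":[0,0,0],"jaw":0.02}

```text
time_s: 31.45
eef_pos: [447.2, -230.2, 216.0]
ee_rot: [0.002, 0.999, -0.048, 0.003]
force: [0.1, 0.2, -1.7]
grip_width: 0.406
```

Run:
```python
from h import *
held(0.5); c=carrier();reds(c); st()
for x in(0,-45): to(*well(617.2,45.8,x,62,-6.5),210)
```

```text
held cap-TCP [ 1.3 -0.8  0.5]
tray [608.8  45.5] [176.3 153.8] 83.42 1584
bar [616.4  44.6] [12.1 89.6] 83.6 125
cap67 [672.4 102.5  67. ] cap74 [670.3 102.   74. ] 99
cap67 [634.2 224.1  67. ] cap74 [632.3 222.9  74. ] 114
cap67 [658. -22.  67.] cap74 [655.9 -21.6  74. ] 100
cap67 [614.4 -17.9  67. ] cap74 [612.6 -17.6  74. ] 102
t 31.55 [ 446.  -229.3  212.2] yaw -5.46 F [-0.4 -0.1 -0.7] g 0.41
to (np.float64(624.2185992536103), np.float64(107.40145505194842), 210) off 145.4 -352.1 2.2
to (np.float64(579.5078657481638), np.float64(112.49559967150422), 210) off 100.4 -352.9 2.2
```

Call:
move_arm:
  motion:
    - {"offset":[0.024,-0.055,0],"angular":[0,0,0],"jaw":0.02}
    - {"offset":[0.047,-0.112,0],"angular":[0,0,0],"jaw":0.02}
    - {"offset":[0.07,-0.169,0],"angular":[0,0,0],"jaw":0.02}
    - {"offset":[0.094,-0.226,0],"angular":[0,0,0],"jaw":0.02}
    - {"offset":[0.117,-0.283,0],"angular":[0,0,0],"jaw":0.02}

```text
time_s: 32.17
eef_pos: [589.7, 43.1, 210.7]
ee_rot: [-0.0, 0.999, -0.048, -0.001]
force: [0.5, -0.6, -0.2]
grip_width: 0.41
```

Call:
move_arm:
  motion:
    - {"offset":[0.02,-0.045,0],"angular":[0,0,0.5],"jaw":0.02}
    - {"offset":[0.029,-0.069,0.02],"angular":[0,0,1],"jaw":0.02}
    - {"offset":[0.029,-0.069,0.06],"angular":[0,0,1],"jaw":0.02}
    - {"offset":[0.029,-0.069,0.09],"angular":[0,0,1],"jaw":0.02}
    - {"offset":[0.029,-0.069,0.09],"angular":[0,0,1],"jaw":0.02}

```text
time_s: 32.8
eef_pos: [623.3, 107.1, 118.8]
ee_rot: [0.0, 0.998, -0.056, -0.004]
force: [-0.7, 0.2, -0.7]
grip_width: 0.403
```

Run:
```python
from h import *
cap('top'); cap('top'); st(); held(0.5); to(624.7,107.25,100)
```

```text
t 32.9 [625.1 107.  122.6] yaw -6.47 F [-0.3  0.3  0.5] g 0.404
held cap-TCP [ 1.2 -0.7  0.5]
to (624.7, 107.25, 100) off -0.8 -0.2 23.4
```

Call:
move_arm:
  motion:
    - {"offset":[-0.0015,0,0.0],"angular":[0,0,0],"jaw":0.02}
    - {"offset":[-0.0015,0,0.01],"angular":[0,0,0],"jaw":0.02}
    - {"offset":[-0.0015,0,0.016],"angular":[0,0,0],"jaw":0.02}
    - {"offset":[-0.0015,0,0.021],"angular":[0,0,0],"jaw":0.02}
    - {"offset":[-0.0015,0,0.022],"angular":[0,0,0],"jaw":0.02}

```text
time_s: 33.58
eef_pos: [623.3, 107.2, 99.8]
ee_rot: [0.0, 0.998, -0.056, -0.0]
force: [-0.2, -0.4, -1.4]
grip_width: 0.402
```

Run:
```python
from h import *
cap('top'); st(); to(624.7,107.25,75)
```

```text
t 33.62 [623.4 107.3 100. ] yaw -6.46 F [ 0.4 -0.5  0.1] g 0.407
to (624.7, 107.25, 75) off 1.3 -0.1 25.0
```

Call:
move_arm:
  motion:
    - {"offset":[0,0,0.008],"angular":[0,0,0],"jaw":0.02}
    - {"offset":[0,0,0.016],"angular":[0,0,0],"jaw":0.02}
    - {"offset":[0,0,0.022],"angular":[0,0,0],"jaw":0.02}
    - {"offset":[0,0,0.025],"angular":[0,0,0],"jaw":0.02}
    - {"offset":[0,0,0.025],"angular":[0,0,0],"jaw":0.02}

```text
time_s: 34.25
eef_pos: [623.5, 107.4, 75.3]
ee_rot: [-0.0, 0.998, -0.056, 0.0]
force: [0.1, 1.2, -0.7]
grip_width: 0.406
```

Call:
move_arm:
  motion:
    - {"offset":[0,0,0],"angular":[0,0,0],"jaw":0.04}
    - {"offset":[0,0,0],"angular":[0,0,0],"jaw":0.043}
    - {"offset":[0,0,-0.01],"angular":[0,0,0],"jaw":0.045}
    - {"offset":[0,0,-0.04],"angular":[0,0,0],"jaw":0.045}
    - {"offset":[0,0,-0.1],"angular":[0,0,0],"jaw":0.06}

```text
time_s: 34.88
eef_pos: [622.5, 106.7, 175.0]
ee_rot: [0.0, 0.998, -0.057, -0.002]
force: [1.2, 0.2, 0.7]
grip_width: 0.698
```

Call:
move_arm:
  motion:
    - {"offset":[0,0,-0.03],"angular":[0,0,0],"jaw":0.06}
    - {"offset":[-0.02,0.055,-0.04],"angular":[0,0,0],"jaw":0.06}
    - {"offset":[-0.04,0.11,-0.04],"angular":[0,0,0],"jaw":0.06}
    - {"offset":[-0.06,0.165,-0.04],"angular":[0,0,0],"jaw":0.06}
    - {"offset":[-0.075,0.22,-0.04],"angular":[0,0,0],"jaw":0.06}

```text
time_s: 35.5
eef_pos: [523.0, -104.8, 216.2]
ee_rot: [0.001, 0.998, -0.056, 0.0]
force: [0.9, -0.4, -0.7]
grip_width: 0.705
```

Run:
```python
from h import *
cap('wrist'); c=carrier();reds(c); st(); to(465.5,-353,68)
```

```text
tray [608.3  42.6] [176.3 153.7] 83.62 1472
bar [615.6  41.8] [12.2 88.9] 83.74 122
cap67 [671.4  99.6  67. ] cap74 [669.3  99.2  74. ] 99
cap67 [634.2 224.1  67. ] cap74 [632.3 222.9  74. ] 112
cap67 [657.8 -25.   67. ] cap74 [655.7 -24.6  74. ] 98
cap67 [626.4 103.7  67. ] cap74 [624.5 103.3  74. ] 101
cap67 [614.6 -20.9  67. ] cap74 [612.9 -20.6  74. ] 102
cap67 [ 467.3 -354.5   67. ] cap74 [ 466.4 -352.    74. ] 115
t 35.6 [ 522.6 -107.4  216.1] yaw -6.78 F [ 0.6 -0.4 -0.4] g 0.703
to (465.5, -353, 68) off -27.7 250.6 148.1
```

Jar 4 is in. The carrier drifted a further 3 mm, back towards centre. Now the last jar.

Call:
move_arm:
  motion:
    - {"offset":[-0.006,0.055,0],"angular":[0,0,0],"jaw":0.06}
    - {"offset":[-0.012,0.11,0.0],"angular":[0,0,0],"jaw":0.06}
    - {"offset":[-0.018,0.17,0.03],"angular":[0,0,0],"jaw":0.06}
    - {"offset":[-0.024,0.22,0.06],"angular":[0,0,0],"jaw":0.06}
    - {"offset":[-0.0275,0.25,0.1],"angular":[0,0,0],"jaw":0.06}

```text
time_s: 36.22
eef_pos: [468.3, -350.8, 115.3]
ee_rot: [0.001, 0.998, -0.057, 0.001]
force: [0.2, 0.0, -0.5]
grip_width: 0.704
```

Run:
```python
from h import *
cap('top');cap('top'); st(); k=cap('wrist')
for ce,a,b in blobs(masks(k['img'])['red'],500): print(ce.round(1),plane(k,ce,67)[0].round(1))
to(466,-353,68)
```

```text
t 36.33 [ 466.5 -349.4  111.5] yaw -6.64 F [0.4 0.7 0.9] g 0.703
[254.2 232.4] [ 465.5 -351.    67. ]
to (466, -353, 68) off -1.4 4.7 46.0
```

Call:
move_arm:
  motion:
    - {"offset":[-0.001,0.0025,0],"angular":[0,0,0],"jaw":0.06}
    - {"offset":[-0.001,0.0025,0.035],"angular":[0,0,0],"jaw":0.06}
    - {"offset":[-0.001,0.0025,0.046],"angular":[0,0,0],"jaw":0.05}
    - {"offset":[-0.001,0.0025,0.046],"angular":[0,0,0],"jaw":0.03}
    - {"offset":[-0.001,0.0025,0.046],"angular":[0,0,0],"jaw":0.02}

```text
time_s: 37.0
eef_pos: [468.1, -350.8, 70.7]
ee_rot: [0.001, 0.998, -0.056, 0.001]
force: [0.2, 0.7, -0.4]
grip_width: 0.405
```

Call:
move_arm:
  motion:
    - {"offset":[0,0,0],"angular":[0,0,0],"jaw":0.02}
    - {"offset":[0,0,-0.04],"angular":[0,0,0],"jaw":0.02}
    - {"offset":[0,0,-0.1],"angular":[0,0,0],"jaw":0.02}
    - {"offset":[0,0,-0.145],"angular":[0,0,0],"jaw":0.02}
    - {"offset":[0,0,-0.145],"angular":[0,0,0],"jaw":0.02}

```text
time_s: 37.62
eef_pos: [468.4, -351.5, 218.5]
ee_rot: [0.003, 0.998, -0.056, 0.003]
force: [0.1, -0.7, -0.8]
grip_width: 0.403
```

Run:
```python
from h import *
carrier(); held(0.5);  st()
W=well(617.15,42.75,-45,62,-6.35); print(W); to(*W,210)
```

```text
tray [608.3  42.6] [176.3 153.7] 83.62 1454
bar [615.6  42.1] [12.8 89. ] 84.43 126
held cap-TCP [ 0.7 -0.6  0.5]
t 37.73 [ 467.3 -350.4  214.1] yaw -6.46 F [-0.  -0.1 -1.5] g 0.401
(np.float64(579.2833864448268), np.float64(109.34669344541945))
to (np.float64(579.2833864448268), np.float64(109.34669344541945), 210) off 59.5 -469.4 4.1
```

Call:
move_arm:
  motion:
    - {"offset":[0.007,-0.057,0],"angular":[0,0,0],"jaw":0.02}
    - {"offset":[0.014,-0.115,0],"angular":[0,0,0],"jaw":0.02}
    - {"offset":[0.021,-0.173,0],"angular":[0,0,0],"jaw":0.02}
    - {"offset":[0.028,-0.231,0],"angular":[0,0,0],"jaw":0.02}
    - {"offset":[0.035,-0.289,0],"angular":[0,0,0],"jaw":0.02}

```text
time_s: 38.35
eef_pos: [534.4, -65.4, 212.9]
ee_rot: [-0.0, 0.998, -0.056, -0.001]
force: [0.7, 0.6, -0.3]
grip_width: 0.403
```

Call:
move_arm:
  motion:
    - {"offset":[0.008,-0.06,0],"angular":[0,0,0],"jaw":0.02}
    - {"offset":[0.016,-0.12,0],"angular":[0,0,0],"jaw":0.02}
    - {"offset":[0.0235,-0.18,0.0],"angular":[0,0,0],"jaw":0.02}
    - {"offset":[0.0235,-0.18,0.03],"angular":[0,0,0],"jaw":0.02}
    - {"offset":[0.0235,-0.18,0.07],"angular":[0,0,0],"jaw":0.02}

```text
time_s: 38.98
eef_pos: [578.0, 109.7, 142.3]
ee_rot: [0.0, 0.998, -0.056, -0.0]
force: [1.3, -0.9, -0.7]
grip_width: 0.404
```

Call:
move_arm:
  motion:
    - {"offset":[0,0,0.02],"angular":[0,0,0],"jaw":0.02}
    - {"offset":[0,0,0.02],"angular":[0,0,0],"jaw":0.02}
    - {"offset":[0,0,0.02],"angular":[0,0,0],"jaw":0.02}
    - {"offset":[0,0,0.02],"angular":[0,0,0],"jaw":0.02}
    - {"offset":[0,0,0.02],"angular":[0,0,0],"jaw":0.02}

```text
time_s: 39.6
eef_pos: [578.6, 108.8, 124.9]
ee_rot: [-0.0, 0.998, -0.056, 0.001]
force: [-0.3, 0.3, -0.1]
grip_width: 0.407
```

Run:
```python
from h import *
st(); held(0.5); to(579.3,109.35,103)
```

```text
t 39.6 [578.6 108.8 124.9] yaw -6.46 F [-0.3  0.3 -0.1] g 0.407
held cap-TCP [ 0.9 -0.8  0.5]
to (579.3, 109.35, 103) off 0.7 -0.6 21.8
```

Position is within about 1 mm. Lowering.

Call:
move_arm:
  motion:
    - {"offset":[0.0,-0.0005,0.007],"angular":[0,0,0],"jaw":0.02}
    - {"offset":[0.0,-0.0005,0.014],"angular":[0,0,0],"jaw":0.02}
    - {"offset":[0.0,-0.0005,0.019],"angular":[0,0,0],"jaw":0.02}
    - {"offset":[0.0,-0.0005,0.022],"angular":[0,0,0],"jaw":0.02}
    - {"offset":[0.0,-0.0005,0.023],"angular":[0,0,0],"jaw":0.02}

```text
time_s: 40.28
eef_pos: [578.4, 109.3, 101.1]
ee_rot: [-0.0, 0.998, -0.056, -0.0]
force: [-0.1, -0.8, -0.9]
grip_width: 0.403
```

Call:
move_arm:
  motion:
    - {"offset":[0,0,0.008],"angular":[0,0,0],"jaw":0.02}
    - {"offset":[0,0,0.016],"angular":[0,0,0],"jaw":0.02}
    - {"offset":[0,0,0.022],"angular":[0,0,0],"jaw":0.02}
    - {"offset":[0,0,0.0245],"angular":[0,0,0],"jaw":0.02}
    - {"offset":[0,0,0.0245],"angular":[0,0,0],"jaw":0.02}

```text
time_s: 40.9
eef_pos: [578.6, 109.3, 76.9]
ee_rot: [-0.0, 0.998, -0.056, 0.0]
force: [-0.9, 0.1, -1.3]
grip_width: 0.403
```

Call:
move_arm:
  motion:
    - {"offset":[0,0,0],"angular":[0,0,0],"jaw":0.04}
    - {"offset":[0,0,0],"angular":[0,0,0],"jaw":0.043}
    - {"offset":[0,0,-0.01],"angular":[0,0,0],"jaw":0.045}
    - {"offset":[0,0,-0.04],"angular":[0,0,0],"jaw":0.045}
    - {"offset":[0,0,-0.1],"angular":[0,0,0],"jaw":0.05}

```text
time_s: 41.52
eef_pos: [577.3, 108.9, 176.6]
ee_rot: [0.0, 0.998, -0.057, -0.002]
force: [0.2, 0.7, 1.0]
grip_width: 0.585
```

Call:
move_arm:
  motion:
    - {"offset":[0,0,-0.04],"angular":[0,0,-9],"jaw":0.05}
    - {"offset":[-0.03,0.04,-0.04],"angular":[0,0,-18],"jaw":0.04}
    - {"offset":[-0.06,0.09,-0.04],"angular":[0,0,-27],"jaw":0.04}
    - {"offset":[-0.09,0.13,-0.04],"angular":[0,0,-36],"jaw":0.03}
    - {"offset":[-0.12,0.17,-0.04],"angular":[0,0,-45],"jaw":0.03}

```text
time_s: 42.15
eef_pos: [438.7, -47.3, 217.4]
ee_rot: [0.0, 0.943, 0.332, 0.0]
force: [0.4, -0.5, 0.3]
grip_width: 0.347
```

Call:
move_arm:
  motion:
    - {"offset":[0,0,0],"angular":[0,0,-9],"jaw":0.03}
    - {"offset":[0,0,0],"angular":[0,0,-18],"jaw":0.03}
    - {"offset":[0,0,0],"angular":[0,0,-27],"jaw":0.03}
    - {"offset":[0,0,0],"angular":[0,0,-36],"jaw":0.03}
    - {"offset":[0,0,0],"angular":[0,0,-44],"jaw":0.03}

```text
time_s: 42.78
eef_pos: [439.9, -46.3, 217.3]
ee_rot: [0.0, 0.75, 0.661, -0.0]
force: [0.6, -0.3, -1.2]
grip_width: 0.352
```

Run:
```python
from h import *
cap('wrist'); c=carrier();reds(c); k=cap('wrist'); st(); to(440,-95,150); save(k,'w6.png')
s=cap('scene')
for c,n in((c,'top'),(s,'scene'),(k,'wrist')):
  for ce,a,b in blobs(masks(c['img'])['yellow'],8):
    W=plane(c,pts(b),98); print(n,ce.round(1),a,rect(W)) if a[4]<60000 else 0
b=np.hstack([cv2.resize(k['img'],(480,360)),cv2.resize(s['img'][150:300,200:330],(312,360))])
cv2.imwrite('pics/m5.png',b[:,:,::-1])
```

```text
tray [607.3  41.1] [176.3 153.7] 84.42 1132
bar [614.7  40.2] [12.  89.4] 85.08 125
cap67 [669.6  99.1  67. ] cap74 [667.5  98.7  74. ] 99
cap67 [634.4 224.1  67. ] cap74 [632.5 222.9  74. ] 114
cap67 [658.  -26.1  67. ] cap74 [656.  -25.7  74. ] 99
cap67 [625.  102.6  67. ] cap74 [623.2 102.1  74. ] 105
cap67 [614.3 -23.2  67. ] cap74 [612.6 -22.9  74. ] 102
cap67 [578.4 104.5  67. ] cap74 [576.9 104.   74. ] 108
t 42.92 [440.  -46.2 217.2] yaw 82.39 F [ 0.3 -0.3  0.2] g 0.354
to (440, -95, 150) off -48.3 6.5 67.2
scene [183.  195.5] [176 193  15   6  15] ((441.1081237792969, -100.54649353027344), (38.520973205566406, 3.048046350479126), 84.47903442382812)
wrist [258.2 242.7] [256 218   6  52 248] ((439.4339904785156, -94.78831481933594), (53.262325286865234, 4.580942630767822), 84.29576110839844)
```

View pics/m5.png

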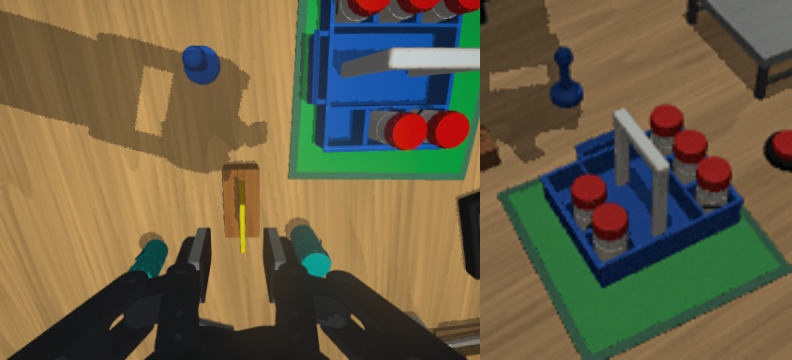

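All five jars stand in their wells and the tool is turned to the card. Grasping the card near its top.

Call:
move_arm:
  motion:
    - {"offset":[-0.0486,0.006,0.0],"angular":[0,0,0],"jaw":0.03}
    - {"offset":[-0.0486,0.006,0.05],"angular":[0,0,0],"jaw":0.03}
    - {"offset":[-0.0486,0.006,0.09],"angular":[0,0,0],"jaw":0.03}
    - {"offset":[-0.0486,0.006,0.09],"angular":[0,0,0],"jaw":0.03}
    - {"offset":[-0.0486,0.006,0.09],"angular":[0,0,0],"jaw":0.03}

```text
time_s: 43.6
eef_pos: [440.5, -95.4, 128.4]
ee_rot: [0.001, 0.752, 0.659, 0.0]
force: [1.5, 0.2, 0.5]
grip_width: 0.35
```

Run:
```python
from h import *
st(); to(439.6,-95.2,81); k=cap('wrist'); 
for ce,a,b in blobs(masks(k['img'])['yellow'],8): print(ce.round(1),a,rect(plane(k,pts(b),98)))
```

```text
t 43.6 [440.5 -95.4 128.4] yaw 82.49 F [1.5 0.2 0.5] g 0.35
to (439.6, -95.2, 81) off 0.1 -0.9 47.4
[250.1 236.9] [246 199   9  79 325] ((439.4670104980469, -95.66622924804688), (52.089759826660156, 4.46782112121582), 83.53479766845703)
```

Call:
move_arm:
  motion:
    - {"offset":[0,-0.001,0.03],"angular":[0,0,0],"jaw":0.03}
    - {"offset":[0,-0.001,0.047],"angular":[0,0,0],"jaw":0.03}
    - {"offset":[0,-0.001,0.047],"angular":[0,0,0],"jaw":0.02}
    - {"offset":[0,-0.001,0.047],"angular":[0,0,0],"jaw":0.0}
    - {"offset":[0,-0.001,0.047],"angular":[0,0,0],"jaw":0.0}
  squeeze: 35

```text
time_s: 44.28
eef_pos: [439.6, -95.3, 81.2]
ee_rot: [0.001, 0.752, 0.66, 0.001]
force: [-0.6, 0.8, 6.6]
grip_width: 0.055
```

Call:
move_arm:
  motion:
    - {"offset":[0,0,0],"angular":[0,0,0],"jaw":0.0}
    - {"offset":[0,0,0],"angular":[0,0,0],"jaw":0.0}
    - {"offset":[0,0,-0.02],"angular":[0,0,0],"jaw":0.0}
    - {"offset":[0,0,-0.05],"angular":[0,0,0],"jaw":0.0}
    - {"offset":[0,0,-0.06],"angular":[0,0,0],"jaw":0.0}

```text
time_s: 44.9
eef_pos: [439.4, -95.2, 141.6]
ee_rot: [0.002, 0.752, 0.66, 0.001]
force: [-0.3, 0.6, -0.4]
grip_width: 0.055
```

Run:
```python
from h import *
carrier(); st(); print(well(616.1,41.4,-73.5,0,-5.5)); to(543,48.45,135)
```

```text
tray [607.3  41. ] [176.4 153.7] 84.42 1340
bar [614.7  40.2] [12.  89.4] 85.08 125
t 44.95 [439.5 -95.2 141.8] yaw 82.55 F [0.3 0.1 0.8] g 0.051
(np.float64(542.9383794200123), np.float64(48.44466281023646))
to (543, 48.45, 135) off 155.9 84.0 6.8
```

Call:
move_arm:
  motion:
    - {"offset":[0.045,0.024,0],"angular":[0,0,0],"jaw":0.0}
    - {"offset":[0.09,0.049,0],"angular":[0,0,-1],"jaw":0.0}
    - {"offset":[0.135,0.073,0.0],"angular":[0,0,-2],"jaw":0.0}
    - {"offset":[0.156,0.084,0],"angular":[0,0,-2],"jaw":0.0}
    - {"offset":[0.156,0.084,0],"angular":[0,0,-2],"jaw":0.0}

```text
time_s: 45.58
eef_pos: [542.2, 49.9, 138.6]
ee_rot: [-0.001, 0.739, 0.673, -0.0]
force: [0.2, -0.0, 0.3]
grip_width: 0.054
```

Call:
move_arm:
  motion:
    - {"offset":[0,0,0.005],"angular":[0,0,0],"jaw":0.0}
    - {"offset":[0,0,0.01],"angular":[0,0,0],"jaw":0.0}
    - {"offset":[0,0,0.012],"angular":[0,0,0],"jaw":0.0}
    - {"offset":[0,0,0.012],"angular":[0,0,0],"jaw":0.0}
    - {"offset":[0,0,0.012],"angular":[0,0,0],"jaw":0.0}

```text
time_s: 46.2
eef_pos: [542.3, 48.7, 128.0]
ee_rot: [0.0, 0.74, 0.673, 0.0]
force: [0.7, -0.4, 1.3]
grip_width: 0.052
```

Run:
```python
from h import *
st(); to(543,48.45,110); k=cap('wrist'); s=cap('scene')
c=(616.1,41.4)
def P(x,y,z): return [*well(*c,x,y,-5.5),z+3]
L=[P(x,y,36) for x in(-78,-69) for y in(-31,31)]+[P(-69,-85,38),P(-69,85,38)]
print(proj(k,L).round(0).tolist())
b=cv2.resize(k['img'][60:330,190:450],None,fx=1.6,fy=1.6); 
for p in proj(k,L): cv2.drawMarker(b,tuple(int(v) for v in (p-[190,60])*1.6),(255,255,0),cv2.MARKER_CROSS,8,1)
d=cv2.resize(s['img'][150:270,200:300],(360,432))
b=np.hstack([b,d]); cv2.imwrite('pics/m6.png',b[:,:,::-1])
```

```text
t 46.2 [542.3  48.7 128. ] yaw 84.53 F [ 0.7 -0.4  1.3] g 0.052
to (543, 48.45, 110) off -0.2 0.7 18.0
[[247.0, 243.0], [247.0, 169.0], [258.0, 243.0], [259.0, 169.0], [258.0, 299.0], [259.0, 94.0]]
```

View pics/m6.png

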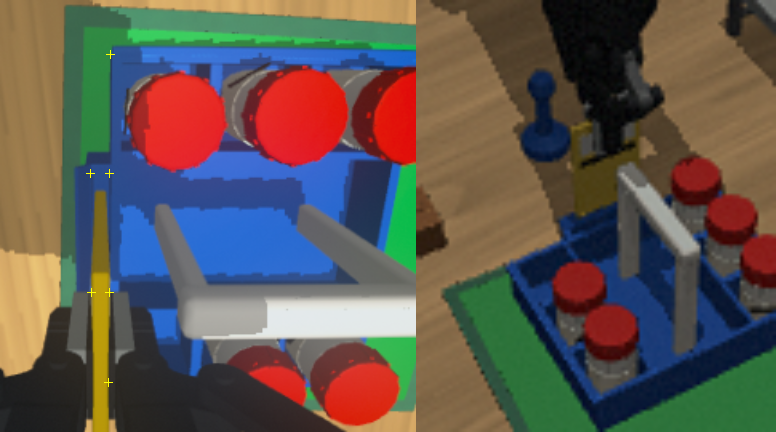

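The card foot lines up with the slot (card at crop x≈100, slot 90–109). Lowering into the pocket.

Call:
move_arm:
  motion:
    - {"offset":[0,0.0005,0.006],"angular":[0,0,0],"jaw":0.0}
    - {"offset":[0,0.0005,0.012],"angular":[0,0,0],"jaw":0.0}
    - {"offset":[0,0.0005,0.018],"angular":[0,0,0],"jaw":0.0}
    - {"offset":[0,0.0005,0.023],"angular":[0,0,0],"jaw":0.0}
    - {"offset":[0,0.0005,0.023],"angular":[0,0,0],"jaw":0.0}

```text
time_s: 46.92
eef_pos: [542.6, 48.8, 104.4]
ee_rot: [-0.0, 0.74, 0.673, -0.0]
force: [0.0, 0.2, -0.2]
grip_width: 0.049
```

Foot at about z = 31 with no force, so it's in the slot.

Call:
move_arm:
  motion:
    - {"offset":[0,0,0.006],"angular":[0,0,0],"jaw":0.0}
    - {"offset":[0,0,0.012],"angular":[0,0,0],"jaw":0.0}
    - {"offset":[0,0,0.018],"angular":[0,0,0],"jaw":0.0}
    - {"offset":[0,0,0.022],"angular":[0,0,0],"jaw":0.0}
    - {"offset":[0,0,0.022],"angular":[0,0,0],"jaw":0.0}

```text
time_s: 47.55
eef_pos: [543.9, 48.7, 89.2]
ee_rot: [0.003, 0.74, 0.673, 0.002]
force: [-31.4, 0.1, 59.8]
grip_width: 0.046
```

Blocked at about 8 mm above the floor, probably a knuckle on the handle. Backing off to relax the force.

Call:
move_arm:
  motion:
    - {"offset":[0,0,-0.008],"angular":[0,0,0],"jaw":0.0}
    - {"offset":[0,0,-0.012],"angular":[0,0,0],"jaw":0.0}
    - {"offset":[0,0,-0.012],"angular":[0,0,0],"jaw":0.0}
    - {"offset":[0,0,-0.012],"angular":[0,0,0],"jaw":0.0}
    - {"offset":[0,0,-0.012],"angular":[0,0,0],"jaw":0.0}

```text
time_s: 48.18
eef_pos: [542.6, 48.8, 94.3]
ee_rot: [-0.0, 0.74, 0.673, -0.0]
force: [0.2, -0.4, 0.4]
grip_width: 0.049
```

Run:
```python
from h import *
st(); carrier(); k=cap('wrist'); save(k,'w8.png')
for ce,a,b in blobs(masks(k['img'])['yellow'],50): print(ce.round(1),a)
s=cap('scene'); p=ctrl.sense()['eef_pos']
print('card corners if straight in hand (scene)',proj(s,[[*well(*p[:2],0,y,-5.5),p[2]+17] for y in(-27,27)]).round(1).tolist())
for ce,a,b in blobs(masks(s['img'])['yellow'],8): print(ce.round(1),a)
```

```text
t 48.17 [542.6  48.8  94.3] yaw 84.54 F [ 0.2 -0.4  0.4] g 0.049
tray [615.4  39.3] [174.6 137.3] 84.42 141
[252.3 277.9] [247 230  11 102 911]
card corners if straight in hand (scene) [[242.5, 194.6], [260.8, 187.3]]
```

Force is gone. Releasing with a small opening to let the card drop down its slot, then retreating.

Call:
move_arm:
  motion:
    - {"offset":[0,0,0],"angular":[0,0,0],"jaw":0.01}
    - {"offset":[0,0,0],"angular":[0,0,0],"jaw":0.014}
    - {"offset":[0,0,0],"angular":[0,0,0],"jaw":0.016}
    - {"offset":[0,0,0],"angular":[0,0,0],"jaw":0.016}
    - {"offset":[0,0,0],"angular":[0,0,0],"jaw":0.016}

```text
time_s: 48.95
eef_pos: [542.8, 48.8, 94.8]
ee_rot: [-0.0, 0.74, 0.673, -0.0]
force: [0.5, 0.4, -0.1]
grip_width: 0.188
```

Call:
move_arm:
  motion:
    - {"offset":[0,0,-0.01],"angular":[0,0,0],"jaw":0.016}
    - {"offset":[0,0,-0.04],"angular":[0,0,0],"jaw":0.016}
    - {"offset":[0,0,-0.09],"angular":[0,0,0],"jaw":0.016}
    - {"offset":[0,-0.03,-0.11],"angular":[0,0,0],"jaw":0.016}
    - {"offset":[0,-0.05,-0.11],"angular":[0,0,0],"jaw":0.016}

```text
time_s: 49.58
eef_pos: [492.8, 53.6, 207.2]
ee_rot: [0.002, 0.74, 0.673, 0.001]
force: [-0.4, 0.3, -1.1]
grip_width: 0.191
```

Run:
```python
from h import *
cap('wrist'); st(); k=carrier(); reds(k); s=cap('scene'); w=cap('wrist')
for n,c in(('top',k),('scene',s),('wrist',w)):
  for ce,a,b in blobs(masks(c['img'])['yellow'],8):
    if n!='scene': print(n,ce.round(1),a,'z97',rect(plane(c,pts(b),97)),'z110',rect(plane(c,pts(b),110)))
    else: print(n,ce.round(1),a)
print('scene: card outline predicted z7..97',proj(s,[[*well(543,48.45,0,y,-5.5),z] for z in(97,110,39) for y in(-27,27)]).round(1).tolist())
b=np.hstack([cv2.resize(w['img'][60:360,150:450],(390,390)),cv2.resize(s['img'][150:270,200:320],(390,390))])
cv2.imwrite('pics/m7.png',b[:,:,::-1])
```

```text
t 49.62 [490.8  54.1 206.3] yaw 84.57 F [1.4 0.6 0.4] g 0.185
tray [617.1  40. ] [176. 134.] 84.42 263
bar [641.2  37.5] [11.1 36.5] 82.67 47
cap67 [670.1  99.2  67. ] cap74 [668.   98.8  74. ] 96
cap67 [634.3 224.4  67. ] cap74 [632.4 223.2  74. ] 112
cap67 [658.2 -26.3  67. ] cap74 [656.1 -25.9  74. ] 99
scene [252.7 195.3] [244 192  18   8  23]
wrist [312.  197.5] [307 168  11  60 347] z97 ((544.0001220703125, 49.296016693115234), (53.105777740478516, 5.505183696746826), 83.33455657958984) z110 ((541.6734619140625, 53.747047424316406), (50.24582290649414, 5.208698272705078), 83.33462524414062)
scene: card outline predicted z7..97 [[242.7, 198.7], [260.8, 191.4], [242.5, 195.1], [260.8, 187.8], [243.6, 213.5], [260.9, 206.2]]
```

View pics/m7.png

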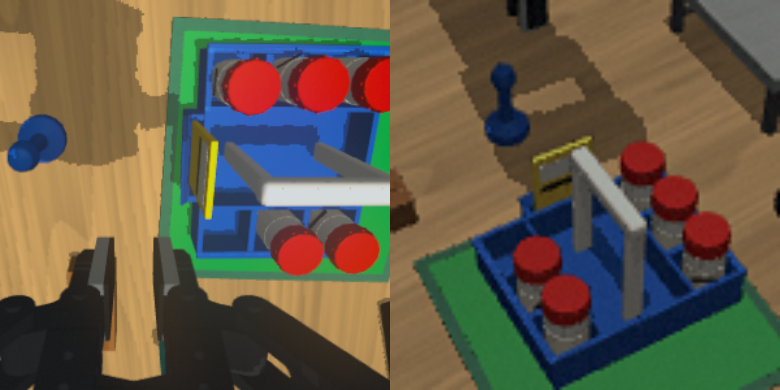

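The card stands in the pocket fully down: the wrist fit at z = 97 gives (544,49), against the expected (543,48). All five jars are in their wells. Now the button.

Call:
move_arm:
  motion:
    - {"offset":[0.045,0.032,0],"angular":[0,0,0],"jaw":0.0}
    - {"offset":[0.09,0.064,0],"angular":[0,0,0],"jaw":0.0}
    - {"offset":[0.135,0.097,0.0],"angular":[0,0,0],"jaw":0.0}
    - {"offset":[0.18,0.129,0],"angular":[0,0,0],"jaw":0.0}
    - {"offset":[0.195,0.139,0.02],"angular":[0,0,0],"jaw":0.0}

```text
time_s: 50.4
eef_pos: [651.9, 236.9, 184.5]
ee_rot: [0.001, 0.739, 0.673, 0.001]
force: [-0.1, -0.4, -0.2]
grip_width: -0.002
```

Call:
move_arm:
  motion:
    - {"offset":[0,0,0.05],"angular":[0,0,0],"jaw":0.0}
    - {"offset":[0,0,0.1],"angular":[0,0,0],"jaw":0.0}
    - {"offset":[0,0,0.13],"angular":[0,0,0],"jaw":0.0}
    - {"offset":[0,0,0.13],"angular":[0,0,0],"jaw":0.0}
    - {"offset":[0,0,0.13],"angular":[0,0,0],"jaw":0.0}

```text
time_s: 51.02
eef_pos: [651.0, 234.6, 56.3]
ee_rot: [0.001, 0.74, 0.673, 0.001]
force: [0.4, 0.9, 0.4]
grip_width: -0.001
```

Run:
```python
from h import *
st(); to(647.8,234.7,22)
for n in('wrist','scene'):
  k=cap(n); m=masks(k['img'])['red']
  for ce,a,b in blobs(m,60):
    P=plane(k,ce,17)[0]
    if np.hypot(P[0]-648,P[1]-235)<60: print(n,ce.round(1),a,P.round(1),rect(plane(k,pts(b),17)))
```

```text
t 51.02 [651.  234.6  56.3] yaw 84.54 F [0.4 0.9 0.4] g -0.001
to (647.8, 234.7, 22) off -0.2 -3.2 34.3
wrist [246.3 228.2] [ 216  204   63   53 2321] [647.9 238.3  17. ] ((647.7808837890625, 237.45468139648438), (39.89690017700195, 34.26947784423828), 0.9670537114143372)
scene [328.5 209.4] [322 204  14  11 104] [648.2 235.3  17. ] ((648.0404663085938, 235.54307556152344), (36.3441276550293, 35.13923645019531), 28.92234992980957)
```

Call:
move_arm:
  motion:
    - {"offset":[0.001,-0.003,0.015],"angular":[0,0,0],"jaw":0.0}
    - {"offset":[0.001,-0.003,0.026],"angular":[0,0,0],"jaw":0.0}
    - {"offset":[0.001,-0.003,0.031],"angular":[0,0,0],"jaw":0.0}
    - {"offset":[0.001,-0.003,0.034],"angular":[0,0,0],"jaw":0.0}
    - {"offset":[0.001,-0.003,0.034],"angular":[0,0,0],"jaw":0.0}

```text
time_s: 51.75
eef_pos: [647.1, 236.1, 26.4]
ee_rot: [0.0, 0.74, 0.673, 0.0]
force: [-22.4, -5.1, 43.6]
grip_width: 0.0
```

Force is 44 N, so it seems bottomed. I'll back off, then press again in small steps to confirm the spring profile.

Call:
move_arm:
  motion:
    - {"offset":[0,0,-0.006],"angular":[0,0,0],"jaw":0.0}
    - {"offset":[0,0,-0.012],"angular":[0,0,0],"jaw":0.0}
    - {"offset":[0,0,-0.012],"angular":[0,0,0],"jaw":0.0}
    - {"offset":[0,0,-0.012],"angular":[0,0,0],"jaw":0.0}
    - {"offset":[0,0,-0.012],"angular":[0,0,0],"jaw":0.0}

```text
time_s: 52.38
eef_pos: [647.1, 235.7, 32.5]
ee_rot: [0.0, 0.74, 0.673, -0.0]
force: [1.5, 1.6, 1.5]
grip_width: -0.0
```

Call:
move_arm:
  motion:
    - {"offset":[0,0,0.004],"angular":[0,0,0],"jaw":0.0}
    - {"offset":[0,0,0.004],"angular":[0,0,0],"jaw":0.0}
    - {"offset":[0,0,0.004],"angular":[0,0,0],"jaw":0.0}

```text
time_s: 52.75
eef_pos: [647.1, 235.7, 28.9]
ee_rot: [0.0, 0.74, 0.673, 0.0]
force: [-0.1, -0.4, 4.0]
grip_width: -0.001
```

Call:
move_arm:
  motion:
    - {"offset":[0,0,0.003],"angular":[0,0,0],"jaw":0.0}
    - {"offset":[0,0,0.003],"angular":[0,0,0],"jaw":0.0}
    - {"offset":[0,0,0.003],"angular":[0,0,0],"jaw":0.0}

```text
time_s: 53.12
eef_pos: [647.2, 235.7, 27.0]
ee_rot: [0.0, 0.74, 0.673, 0.0]
force: [-3.2, -1.0, 12.0]
grip_width: 0.004
```

Call:
move_arm:
  motion:
    - {"offset":[0,0,0.003],"angular":[0,0,0],"jaw":0.0}
    - {"offset":[0,0,0.003],"angular":[0,0,0],"jaw":0.0}
    - {"offset":[0,0,0.003],"angular":[0,0,0],"jaw":0.0}

```text
time_s: 53.5
eef_pos: [647.4, 235.8, 26.7]
ee_rot: [0.001, 0.74, 0.673, 0.0]
force: [-11.1, -3.8, 29.1]
grip_width: 0.001
```

The profile fits: 1.5 N, then 4 N, then a hard stop at TCP z≈27, so the button is fully pressed. Retreating and doing a final check.

Call:
move_arm:
  motion:
    - {"offset":[0,0,-0.02],"angular":[0,0,0],"jaw":0.0}
    - {"offset":[0,0,-0.07],"angular":[0,0,0],"jaw":0.0}
    - {"offset":[0,0,-0.13],"angular":[0,0,0],"jaw":0.0}
    - {"offset":[0,0,-0.19],"angular":[0,0,0],"jaw":0.0}
    - {"offset":[0.05,0,-0.22],"angular":[0,0,0],"jaw":0.0}

```text
time_s: 54.12
eef_pos: [652.7, 283.6, 247.1]
ee_rot: [0.001, 0.741, 0.671, 0.002]
force: [0.6, 0.9, 0.4]
grip_width: -0.002
```

Call:
move_arm:
  motion:
    - {"offset":[0.03,-0.05,0],"angular":[0,0,0],"jaw":0.0}
    - {"offset":[0.06,-0.1,0],"angular":[0,0,0],"jaw":0.0}
    - {"offset":[0.06,-0.1,0],"angular":[0,0,0],"jaw":0.0}
    - {"offset":[0.06,-0.1,0],"angular":[0,0,0],"jaw":0.0}
    - {"offset":[0.06,-0.1,0],"angular":[0,0,0],"jaw":0.0}

```text
time_s: 54.75
eef_pos: [558.8, 353.8, 242.3]
ee_rot: [-0.0, 0.74, 0.672, -0.0]
force: [-0.1, 0.3, 0.3]
grip_width: -0.003
```

Run:
```python
from h import *
st(); k=carrier(); reds(k); s=cap('scene')
for n,c in(('top',k),('scene',s)):
  for ce,a,b in blobs(masks(c['img'])['yellow'],8): print(n,ce.round(1),a,rect(plane(c,pts(b),97)))
for ce,a,b in blobs(masks(s['img'])['red'],60): print('scene74',plane(s,ce,74)[0].round(1))
t=-5.6
print('wells',[np.round(well(616.1,41.4,x,y,t),1).tolist() for x,y in((45,-62),(0,-62),(45,62),(0,62),(-45,62))])
```

```text
t 54.75 [558.8 353.8 242.3] yaw 84.46 F [-0.1  0.3  0.3] g -0.003
tray [607.3  41. ] [176.4 153.6] 84.42 1244
bar [614.7  40.1] [11.3 87.8] 85.37 112
cap67 [669.6  99.1  67. ] cap74 [667.5  98.7  74. ] 99
cap67 [634.2 224.1  67. ] cap74 [632.3 222.9  74. ] 112
cap67 [657.9 -25.9  67. ] cap74 [655.8 -25.5  74. ] 100
cap67 [625.  102.6  67. ] cap74 [623.2 102.1  74. ] 105
cap67 [614.2 -23.2  67. ] cap74 [612.4 -22.8  74. ] 103
cap67 [578.4 104.5  67. ] cap74 [576.9 104.   74. ] 108
top [266.7 203.6] [259 201  17   6  27] ((542.70361328125, 48.05488586425781), (49.436126708984375, 4.4138970375061035), 83.5669937133789)
scene [252.5 195.5] [244 192  18   8  20] ((545.6242065429688, 49.0281982421875), (50.85292434692383, 3.23237943649292), 84.26663970947266)
scene74 [573.3 109.9  74. ]
scene74 [618.8 107.7  74. ]
scene74 [681.9 194.7  74. ]
scene74 [767.2 250.3  74. ]
scene74 [664.2 103.7  74. ]
scene74 [609.  -18.1  74. ]
scene74 [653.1 -21.3  74. ]
wells [[654.8, -24.7], [610.0, -20.3], [666.9, 98.7], [622.2, 103.1], [577.4, 107.5]]
```

```bash
python3 -c "
from rig import ctrl
print(ctrl.finish_job())"
```

```text
the job is handed in; nothing more can be done
None
```

The job is handed in: the carrier is on the mat with all five red-capped jars and the route card in it, and the call button was pressed fully. `ctrl.finish_job()` gives no verdict, so the results below are my own measurements.

- **Carrier:** I lifted it level by the handle and set it within about 2 mm of the mat centre. It was then knocked aside, and releasing jars moved it a few more millimetres. It now stands about 28 mm off centre (limit 40) and about 2° from square (limit about 14°).
- **Jars:** in the final top and scene views every cap is within about 6 mm of its well centre, at the height of a seated jar. One jar caught a well rim on the first try (about 41 N); I stood it on the desk, regrasped it and seated it.
- **Card:** I released it about 14 mm above the pocket floor, because going lower met resistance (about 60 N at the wrist), most likely a finger against the handle. It dropped the rest of the way, and three views place it within about 3 mm of the pocket at full depth.
- **Button:** I pressed it twice down to its hard stop, with peak forces of 44 N and 29 N. I lifted clear each time but did not measure separately that it came back up.
- **Other desk things:** I felt no contact with any of them, but I did not re-measure their positions at the end.

The cameras disagree with each other by about 2 to 5 mm. The run took about 55 s of the 210 s allowed.

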